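# Swing out the splash shield's prop leg and stand it on the work mat

### The job

The small metal-framed splash shield is parked upright in its grey rack with its prop leg folded flat behind it. While it is parked, swing the leg out by pushing its end backwards, away from the shield's face, over the click until it meets its stop and stays out by itself; feel for the stop and press gently, never with more than 20 N, because the catch bends. Then lift the shield out and stand it upright on the black rubber mat, the whole lower edge and the leg's foot on the mat; do not let it tip over and leave the other things where they are.

Things in the scene. Friction and masses are not known exactly. Their poses are not given: they have to be found in the camera images.
- leg (a joint): prop leg's angle about its upright hinge: 0 folded along the shield's back, growing counter-clockwise seen from above as it swings out backwards; 1.57 = square to the shield. A weak spring (1 N at its end) folds it back if let go too soon. Past the click it is held out against the stop. Where click and stop lie differs from start to start: stop anywhere from 1.04 to 1.78, click 0.1 rad before it
- leg_hinge (a point): on the leg's vertical hinge axis (10 mm behind the shield's mid-plane, 24 mm to the left of its middle), at half the height of the leg's bar, 52 mm above the shield's lower edge. Over the last 0.3 rad before the stop a spring plunger under the bar makes the push at the leg's end rise to 4 to 10 N, which drops at the click; then a steel block stops the bar hard
- leg_push (a point): on the leg bar 97 mm from the hinge, at half its height and thickness. The bar is flat, 6 mm thick (x of this point, pointing the way it swings) and 20 mm high, and ends 108 mm from the hinge. Folded, it points to the shield's right (-y) and its last 44 mm stick out past the shield's right edge, free before and behind. Keep the push on it below 20 N
- leg_foot (a point): underside of the upright foot post (10 mm in diameter, 62 mm tall) at the leg's end, level with the shield's lower edge, 106 mm from the hinge
- shield_mid (a point): centre of the loose splash shield, a plate 8 mm thick (x), 80 mm wide (y), 85 mm high (z), pale pane in a metal frame, 0.2 to 0.3 kg with its leg. +x: its back (leg side, away from the robot), +y: its left, z up. Can be gripped across the 8 mm by its upper 25 mm, near the middle. The catch plate sticks 47 mm out of the back, 28 to 31 mm above the lower edge
- edge_left (a point): left (+y) end of the shield's lower edge, on its mid-plane
- edge_right (a point): right (-y) end of the shield's lower edge, on its mid-plane
- rack: fixed grey parking rack, base plate 70x112x6 mm; origin at the centre of its underside. The shield stands 6 mm above the bench in a slot 9.5 mm wide between lips 29 mm high (44 mm behind its right end) and, 82 mm apart, two end posts 74 mm high (10x6 mm); open above, so lift it by 72 mm or more to clear them. Axes as the shield's at the start, its middle over the origin
- mat: fixed black rubber mat 220 mm (x) by 180 mm (y), 2 mm thick, lying on the bench; origin at the centre of its underside
- tape: white tape roll, ring 68 mm across, 19 mm high, lying near the robot; bystander; origin at its underside
- dish: round shut dish 91 mm across, 15 mm high; bystander; origin at its underside
- bottle: small clear bottle with a blue screw cap, 56 mm across, 115 mm tall, standing; bystander; origin at its underside
- slidebox: flat black box 108x89x36 mm; bystander; origin at its underside
Not all that is in view belongs to the job. Leave any green or turquoise look-alike of the rack alone.

How it is judged (in metres and radians):
On the way:
1. the leg is out and stays out by itself, untouched, while the shield is still parked in the rack (value of joint leg above 0.9 rad and contact force between the fingers and leg below 0.2 N and horizontal distance between shield_mid and rack below 0.012 m and height (world z) of shield_mid below 0.06 m), for 1 s.
At the end, for the whole second after the job is handed in: the leg is held out by its catch (over 0.9 rad), the shield stands upright within 0.08 rad, and both ends of its lower edge and the leg's foot rest on the mat (inside its outline and lower than 10 mm), at rest (height (world z) of each of edge_left, edge_right, leg_foot below 0.01 m and x of edge_left in the frame of mat between -0.11 and 0.11 m and y of edge_left in the frame of mat between -0.09 and 0.09 m and x of edge_right in the frame of mat between -0.11 and 0.11 m and y of edge_right in the frame of mat between -0.09 and 0.09 m and x of leg_foot in the frame of mat between -0.11 and 0.11 m and y of leg_foot in the frame of mat between -0.09 and 0.09 m and value of joint leg above 0.9 rad and angle between shield_mid's own z axis and vertical below 0.08 rad and velocity of joint leg below 0.1 rad/s); the robot touches nothing.
It fails at once if the fingers or arm load the leg with more than 20 N (contact force between any of the fingers, the arm and leg above 20 N).
It fails at once if the shield tips over (more than 0.6 rad) (angle between shield_mid's own z axis and vertical above 0.6 rad).
It fails at once if a bystander is moved by more than 25 mm (distance of any of tape, dish, bottle, slidebox from where it was at the start of the episode above 0.025 m).
It also fails if it takes over 72 s, if anything falls off the work surface, if the arm or the gripper's body presses on something with over 40 N, if the wrist force passes 120 N, or if a joint passes its speed limit or range.

### The arm

A 6-joint arm with a two-finger parallel gripper is mounted at the origin on a cart in front of the work surface, level with it; the furniture and walls round the work are solid. World frame = base frame: x ahead of the robot, y to its left, z up, the work surface at z = 0. Lengths are in m, angles in degrees, forces in N, time in s.
With the tool pointing down it reaches from about 0.375 to 0.9 m from the base axis. Payload 3.1 kg.
Tool frame: the origin (TCP) lies midway between the tips of the shut fingers; the grasp point (between the pads) lies bot.hold_point_z behind it (bot.hold_point_z is the distance from the TCP to the grasp point, in m); z points along the fingers, y is the direction in which the jaws open and shut (so a half turn about z gives the same grasp; the last joint's range is limited). The gripper opens to 87 mm and grips with 3 to 60 N. Pads are 19 mm wide; open, the fingers measure 117 mm over their backs; the gripper's body (75 mm by 190 mm) begins 51 mm behind the grasp point.
Start: joints at [-86.774, 30.224, 82.088, -0, 67.689, -10.227], TCP at [0.145, -0.608, 0.223] pointing down, gripper open.
Joint ranges: [-176.69, 176.69], [-43.24, 126.21], [12.49, 139.97], [-82, 262], [0, 151.66], [-163.58, 163.58]. Speed limits (degrees/s): [159.86, 159.86, 180, 180, 180, 180].

### API

Orientations are given as a 3x3 rotation matrix whose columns are the frame's x, y, z axes.
In Python, from rig import bot, vision, order gives the robot as it stands. The module is installed in compiled form; this text tells all that it offers.
- The arm moves only by the tool move_arm, never from a script. Its argument "moves" is a list of rows, each an object of numbers: "hand": the finger opening in mm, from 0 to 87; "x", "y", "z": the shift along the tool's x, y, z in units of 25 mm (1.0 is 25 mm); "wx", "wy", "wz": the turn, a rotation vector about the tool's x, y, z in degrees. In form: [{"hand": .., "x": .., "y": .., "z": .., "wx": .., "wy": .., "wz": ..}, ...]. A call has 1 to 20 rows; each row shifts and turns the commanded pose from where the row before left it, along the tool's axes as they then stand; what a row does not reach is not made up. A row lasts 1/10 s, in which the tool goes at most 50 mm and 8.59 degrees, less where a joint would pass 70% of its speed; a pose out of reach is approached as far as the arm can. A call is refused whole if a number of a shift passes 1 or a number of a turn 8.59, either way. A call with a gripper value outside its range is refused whole. The fingers move at their own pace and stop on an object; the grip force is fixed at half the most. Time passes only in rows, so rows that do not move let the fingers close. It gives the time, the measured TCP pose, the force and the opening at its end, in the units of the state.
- bot.read_state(): the state, without advancing time (a new reading comes with each control period).
- vision.capture(name): name is "side" or "top" or "wrist"; returns a dict with "image" (480x640x3 uint8, red, green, blue), "z_map" (480x640 float32, m along the optical axis (not along the pixel's ray), 0 where there is no reading), "fx", "fy", "cx", "cy" (pixels), "pose" (4x4, takes a point from camera to world coordinates); the wrist camera has in their place "hand_eye" (4x4, takes a point from camera to tool coordinates, whose origin is the TCP and whose axes are the flange's). Camera axes: x right, y down, z forward; pixel columns grow to the right and rows downward; lengths in m; the calibration is good to about 2 mm. A picture is of the moment at which its call begins: read the wrist's pose just before it.
- order.hand_in(): hands the job in, once; it reports no verdict.
The state is a dict: "time_s": time; "joint_positions": joint angles; "qvel": joint speeds; "tau": joint torques, N m; "position": TCP position; "tcp_rot": TCP orientation; "force": force on the tool from outside, world axes, zero at the start; "moment": the same for the moment, N m; "opening": opening from 0.0 (shut) to 1.0 (fully open).
Only numpy, scipy, OpenCV 4.12 (cv2) and the standard library are available. Lean on these libraries where they do the work, as an engineer would, in place of code of your own. Each camera call takes 0.05 s, during which the arm holds its last target.

## Working session

There is one attempt and no reset: what is moved stays moved. The work goes in short steps, Python scripts to look and compute and a tool call to move; the robot and the scene stay as the last step left them, time stands still between calls to the robot, and variables do not carry over. Pictures are saved under pics/ and viewed, and the job is handed in when it is done.

Besides the shell and the picture viewer there is one more tool, called after "Emit:" by a JSON object that holds its "method" and its "body", one argument or row to a line. move_arm: Moves the arm, as the interface text tells. Its arguments: {"type":"object","properties":{"moves":{"type":"array"}},"required":["moves"]}

```bash
mkdir -p pics; cat > h.py <<'E'
import numpy as np, cv2
from rig import bot, vision, order
def cap(n,f):
    s=bot.read_state(); c=vision.capture(n); cv2.imwrite('pics/'+f,c['image'][:,:,::-1])
    if 'pose' in c: T=c['pose']
    else:
        W=np.eye(4);W[:3,:3]=s['tcp_rot'];W[:3,3]=s['position'];T=W@c['hand_eye']
    z=c['z_map'];v,u=np.mgrid[:480,:640]
    P=np.stack([(u-c['cx'])/c['fx']*z,(v-c['cy'])/c['fy']*z,z],-1)@np.array(T)[:3,:3].T+np.array(T)[:3,3]
    P[z==0]=np.nan
    np.savez('/tmp/'+f+'.npz',P=P,im=c['image'],T=T,K=[c['fx'],c['fy'],c['cx'],c['cy']])
    return c,P,T
E
python3 - <<'E'
from h import *
for n in ['side','top','wrist']:
    c,P,T=cap(n,n+'0.png'); print(n,np.round(T,3).tolist(),c['fx'])
s=bot.read_state();print({k:np.round(v,3).tolist() for k,v in s.items()},bot.hold_point_z)
E
```

```text
side [[-0.968, -0.177, 0.179, 0.404], [-0.251, 0.641, -0.725, 0.644], [0.013, -0.747, -0.665, 0.674], [0.0, 0.0, 0.0, 1.0]] 444.6976847418461
top [[0.013, -0.987, 0.157, 0.394], [-1.0, -0.01, 0.019, -0.027], [-0.017, -0.158, -0.987, 1.06], [0.0, 0.0, 0.0, 1.0]] 451.10973202705844
wrist [[0.233, -0.941, -0.246, 0.212], [-0.973, -0.225, -0.057, -0.593], [-0.001, 0.252, -0.968, 0.383], [0.0, 0.0, 0.0, 1.0]] 390.4215986722404
{'time_s': 0.15, 'joint_positions': [-86.774, 30.269, 82.14, -0.0, 67.689, -10.229], 'qvel': [-0.092, -0.185, -0.109, -0.093, -0.061, 0.005], 'tau': [0.0, -44.043, -17.684, 0.063, 0.055, -0.0], 'position': [0.145, -0.607, 0.222], 'tcp_rot': [[0.973, 0.233, -0.0], [0.233, -0.973, 0.002], [0.0, -0.002, -1.0]], 'force': [-0.223, -0.577, 0.242], 'moment': [-0.028, -0.042, 0.058], 'opening': 0.997} 0.0187
```

View pics/side0.png

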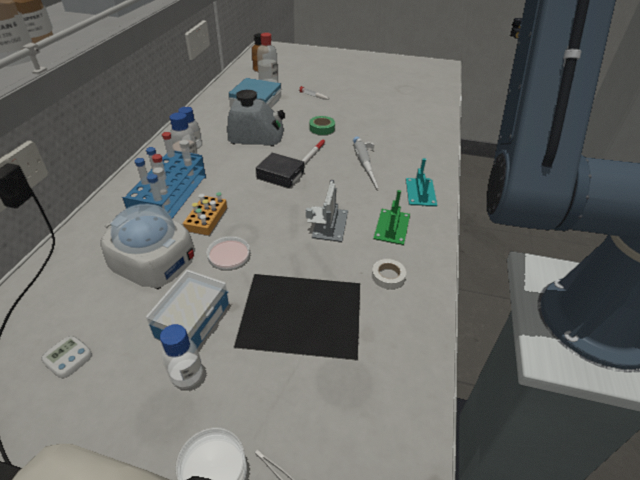

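View pics/top0.png

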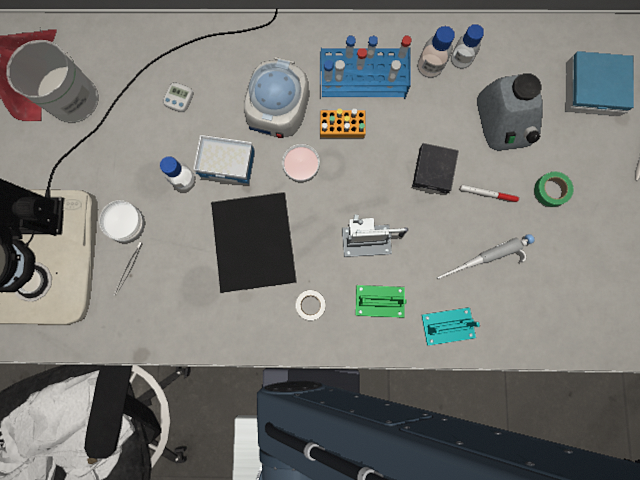

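Candidates: grey rack with pale-framed shield at top-view pixel (370,236), the green look-alike at (381,301) and the turquoise one at (450,325). I choose the grey one, with its leg end sticking out at about (403,232). Next is a close crop to check.

```bash
python3 - <<'E'
from h import *
a=np.load('/tmp/top0.png.npz');b=np.load('/tmp/side0.png.npz')
i1=cv2.resize(a['im'][200:265,325:425],None,fx=6,fy=6,interpolation=cv2.INTER_CUBIC)
i2=cv2.resize(b['im'][170:250,295:360],None,fx=6,fy=6,interpolation=cv2.INTER_CUBIC)
cv2.imwrite('pics/c1.png',i1[:,:,::-1]);cv2.imwrite('pics/c2.png',i2[:,:,::-1])
P=a['P']
sub=P[200:265,330:425].reshape(-1,3)
for lo,hi in [(0.003,.012),(.075,.11),(.05,.072)]:
    q=sub[(sub[:,2]>lo)&(sub[:,2]<hi)]
    r=cv2.minAreaRect((q[:,:2]*1000).astype(np.float32)); print(lo,len(q),r,cv2.boxPoints(r).round(1).tolist())
for n,P,im in (('top',a['P'],a['im']),('side',b['P'],b['im'])):
    m=(im.max(-1)<45)&(P[:,:,2]<.02)&(P[:,:,0]>.2)&(P[:,:,0]<.8)&(abs(P[:,:,2])<.01)
    m=cv2.morphologyEx(m.astype(np.uint8),cv2.MORPH_OPEN,np.ones((5,5)))
    nl,l,st,_=cv2.connectedComponentsWithStats(m); k=1+np.argmax(st[1:,4]); q=P[l==k]
    r=cv2.minAreaRect((q[:,:2]*1000).astype(np.float32)); print(n,'mat',r,np.median(q[:,2]))
E
```

```text
0.003 845 ((573.3076782226562, -163.42674255371094), (153.94573974609375, 224.37509155273438), 0.24423326551914215) [[495.8999938964844, -51.599998474121094], [496.79998779296875, -275.8999938964844], [650.7999877929688, -275.29998779296875], [649.7999877929688, -50.900001525878906]]
0.075 184 ((558.24951171875, -137.07406616210938), (17.982521057128906, 93.2560043334961), 6.00898551940918) [[544.4000244140625, -91.5999984741211], [554.2000122070312, -184.39999389648438], [572.0999755859375, -182.5], [562.2999877929688, -89.80000305175781]]
0.05 238 ((559.5360107421875, -156.1178436279297), (123.79563903808594, 62.468143463134766), 74.82073974609375) [[513.2000122070312, -207.6999969482422], [573.5, -224.0], [605.9000244140625, -104.5999984741211], [545.5999755859375, -88.19999694824219]]
top mat ((547.1873779296875, 132.206787109375), (217.6265411376953, 177.66744995117188), 8.199457168579102) 0.002138153381710306
side mat ((547.56201171875, 131.76947021484375), (216.6879425048828, 180.24378967285156), 8.52224349975586) 0.0004339736664817906
```

View pics/c1.png

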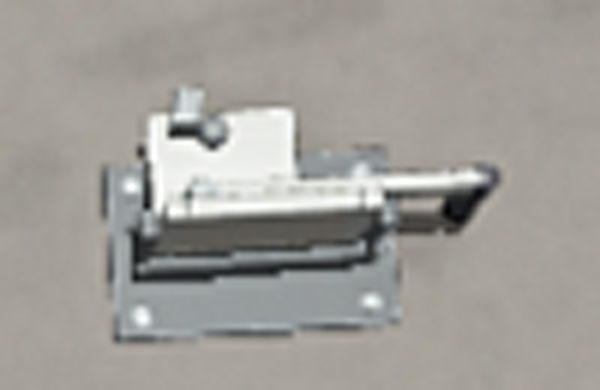

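View pics/c2.png

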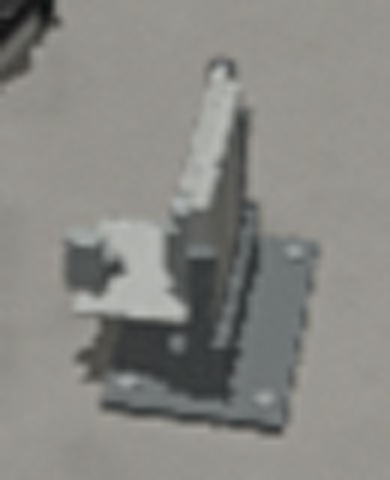

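The crops confirm the choice: the grey rack, with the shield's top edge running about (165–385,200) in crop 1, the leg bar sticking out right to (490,175), and the catch plate at the back. I'll bring the wrist camera over it.

```bash
python3 - <<'E'
from h import *
c=vision.capture('wrist');print(np.round(c['hand_eye'],3))
E
```

```text
[[-0.    -0.968 -0.252  0.068]
 [ 1.    -0.     0.001  0.001]
 [-0.001 -0.252  0.968 -0.161]
 [ 0.     0.     0.     1.   ]]
```

Emit:
{"method": "move_arm", "body": {
  "moves": [
    {"hand": 0,"wz": -8.5,"z": -0.5},
    {"wz": -8.5,"hand": 0,"z": -0.5},
    {"wz": -8.5,"hand": 0},
    {"wz": -8.5,"hand": 0},
    {"wz": -8.5,"hand": 0},
    {"wz": -8.5,"hand": 0},
    {"wz": -8.5,"hand": 0},
    {"wz": -8.5,"hand": 0},
    {"wz": -8.5,"hand": 0}
  ]
}}

```text
schema error: expected keys hand, x, y, z, wx, wy, wz
```

Emit:
{"method": "move_arm", "body": {
  "moves": [
    {"hand": 0,"x": 0,"y": 0,"z": -0.5,"wx": 0,"wy": 0,"wz": -8.5},
    {"hand": 0,"x": 0,"y": 0,"z": -0.5,"wx": 0,"wy": 0,"wz": -8.5},
    {"hand": 0,"x": 0,"y": 0,"z": 0,"wx": 0,"wy": 0,"wz": -8.5},
    {"hand": 0,"x": 0,"y": 0,"z": 0,"wx": 0,"wy": 0,"wz": -8.5},
    {"hand": 0,"x": 0,"y": 0,"z": 0,"wx": 0,"wy": 0,"wz": -8.5},
    {"hand": 0,"x": 0,"y": 0,"z": 0,"wx": 0,"wy": 0,"wz": -8.5},
    {"hand": 0,"x": 0,"y": 0,"z": 0,"wx": 0,"wy": 0,"wz": -8.5},
    {"hand": 0,"x": 0,"y": 0,"z": 0,"wx": 0,"wy": 0,"wz": -8.5},
    {"hand": 0,"x": 0,"y": 0,"z": 0,"wx": 0,"wy": 0,"wz": -8.5}
  ]
}}

```text
time_s: 1.1
position: [0.1454, -0.6076, 0.2472]
tcp_rot: [[-0.005, 1.0, -0.0], [1.0, 0.005, 0.001], [0.001, -0.0, -1.0]]
force: [0.3, -0.1, -0.3]
opening: 0.264
```

Emit:
{"method": "move_arm", "body": {
  "moves": [
    {"hand": 0,"x": 1,"y": 0.8,"z": 0,"wx": 0,"wy": 0,"wz": 0},
    {"hand": 0,"x": 1,"y": 0.8,"z": 0,"wx": 0,"wy": 0,"wz": 0},
    {"hand": 0,"x": 1,"y": 0.8,"z": 0,"wx": 0,"wy": 0,"wz": 0},
    {"hand": 0,"x": 1,"y": 0.8,"z": 0,"wx": 0,"wy": 0,"wz": 0},
    {"hand": 0,"x": 1,"y": 0.8,"z": 0,"wx": 0,"wy": 0,"wz": 0},
    {"hand": 0,"x": 1,"y": 0.8,"z": 0,"wx": 0,"wy": 0,"wz": 0},
    {"hand": 0,"x": 1,"y": 0.8,"z": 0,"wx": 0,"wy": 0,"wz": 0},
    {"hand": 0,"x": 1,"y": 0.8,"z": 0,"wx": 0,"wy": 0,"wz": 0},
    {"hand": 0,"x": 1,"y": 0.8,"z": 0,"wx": 0,"wy": 0,"wz": 0},
    {"hand": 0,"x": 1,"y": 0.8,"z": 0,"wx": 0,"wy": 0,"wz": 0},
    {"hand": 0,"x": 1,"y": 0.8,"z": 0,"wx": 0,"wy": 0,"wz": 0},
    {"hand": 0,"x": 1,"y": 0.8,"z": 0,"wx": 0,"wy": 0,"wz": 0},
    {"hand": 0,"x": 1,"y": 0.8,"z": 0,"wx": 0,"wy": 0,"wz": 0},
    {"hand": 0,"x": 1,"y": 0.8,"z": 0,"wx": 0,"wy": 0,"wz": 0},
    {"hand": 0,"x": 1,"y": 0.8,"z": 0,"wx": 0,"wy": 0,"wz": 0},
    {"hand": 0,"x": 1,"y": 0.8,"z": 0,"wx": 0,"wy": 0,"wz": 0},
    {"hand": 0,"x": 1,"y": 0.8,"z": 0,"wx": 0,"wy": 0,"wz": 0},
    {"hand": 0,"x": 1,"y": 0.8,"z": 0,"wx": 0,"wy": 0,"wz": 0},
    {"hand": 0,"x": 1,"y": 0.8,"z": 0,"wx": 0,"wy": 0,"wz": 0}
  ]
}}

```text
time_s: 3.0
position: [0.5264, -0.1319, 0.2475]
tcp_rot: [[0.001, 1.0, -0.0], [1.0, -0.001, 0.0], [0.0, -0.0, -1.0]]
force: [-0.6, 0.0, -0.5]
opening: 0.003
```

```bash
python3 - <<'E'
from h import *
import time
c,P,T=cap('wrist','w1.png')
s=bot.read_state();print({k:np.round(s[k],4).tolist() for k in ('time_s','position','tcp_rot','force','joint_positions','opening','qvel')})
E
```

```text
{'time_s': 3.05, 'position': [0.5292, -0.1285, 0.2476], 'tcp_rot': [[-0.0012, 1.0, 0.0035], [1.0, 0.0012, 0.003], [0.003, 0.0035, -1.0]], 'force': [1.5787, 1.7115, -0.2686], 'joint_positions': [-25.5431, 22.2349, 92.1062, 0.2651, 65.5546, -25.7238], 'opening': 0.0045, 'qvel': [-3.2035, -0.9941, 1.9618, -2.7145, -0.3497, -6.268]}
```

View pics/w1.png

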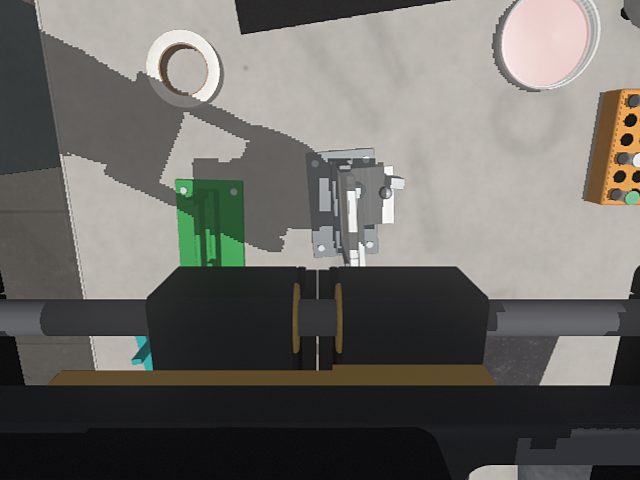

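The view shows the rack at (345,205); the fingers hide the leg end. I'll shift the hand aside (−Y) and retake.

Emit:
{"method": "move_arm", "body": {
  "moves": [
    {"hand": 0,"x": -1,"y": 0.5,"z": 0,"wx": 0,"wy": 0,"wz": 0},
    {"hand": 0,"x": -1,"y": 0,"z": 0,"wx": 0,"wy": 0,"wz": 0},
    {"hand": 0,"x": -1,"y": 0,"z": 0,"wx": 0,"wy": 0,"wz": 0},
    {"hand": 0,"x": -1,"y": 0,"z": 0,"wx": 0,"wy": 0,"wz": 0},
    {"hand": 0,"x": 0,"y": 0,"z": 0,"wx": 0,"wy": 0,"wz": 0},
    {"hand": 0,"x": 0,"y": 0,"z": 0,"wx": 0,"wy": 0,"wz": 0},
    {"hand": 0,"x": 0,"y": 0,"z": 0,"wx": 0,"wy": 0,"wz": 0}
  ]
}}

```text
time_s: 3.75
position: [0.5378, -0.2322, 0.2473]
tcp_rot: [[0.0, 1.0, -0.001], [1.0, -0.0, 0.001], [0.001, -0.001, -1.0]]
force: [-0.9, 1.0, -1.2]
opening: 0.005
```

```bash
python3 - <<'E'
from h import *
c,P,T=cap('wrist','w2.png')
s=bot.read_state();print({k:np.round(s[k],4).tolist() for k in ('time_s','position','tcp_rot','force','joint_positions','qvel')})
E
```

```text
{'time_s': 3.8, 'position': [0.5379, -0.2321, 0.2474], 'tcp_rot': [[0.0001, 1.0, -0.0006], [1.0, -0.0001, 0.0008], [0.0008, -0.0006, -1.0]], 'force': [0.6201, -0.2948, -0.6463], 'joint_positions': [-34.2671, 25.6231, 86.1927, 0.0217, 68.2384, -34.2711], 'qvel': [0.3574, -0.2433, -0.267, -0.1668, -0.055, -0.0747]}
```

View pics/w2.png

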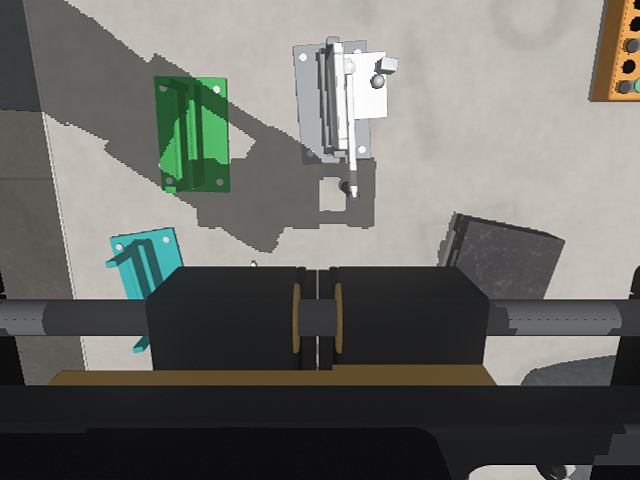

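Clear view: rack base corners at about (293,45),(367,40),(372,158),(303,163), shield top edge around x=337, leg bar at x≈351 with its end at (353,190).

```bash
python3 - <<'E'
from h import *
a=np.load('/tmp/w2.png.npz');P=a['P'];im=a['im']
i=cv2.resize(im[25:210,280:410],None,fx=4.5,fy=3.2*1.0,interpolation=cv2.INTER_CUBIC)
i=cv2.resize(im[25:210,280:410],None,fx=3.2,fy=3.2,interpolation=cv2.INTER_CUBIC)
cv2.imwrite('pics/c3.png',i[:,:,::-1])
Z=P[:,:,2]
reg=np.zeros(Z.shape,bool);reg[25:210,285:405]=1
for lo,hi in [(.003,.010),(.028,.036),(.036,.047),(.058,.0665),(.0665,.072),(.072,.083),(.086,.096)]:
    m=reg&(Z>lo)&(Z<hi); q=P[m]
    if len(q)<5: continue
    r=cv2.minAreaRect((q[:,:2]*1000).astype(np.float32)); print(lo,hi,len(q),np.round(r[0],1),np.round(r[1],1),round(r[2],2),'z',np.median(q[:,2]).round(4),cv2.boxPoints(r).round(0).tolist())
m=reg&(Z>.086)&(Z<.096);q=P[m]
vx,vy,x0,y0=cv2.fitLine((q[:,:2]).astype(np.float32),cv2.DIST_L2,0,.001,.001).ravel();print('shield top line',vx,vy,x0,y0,np.degrees(np.arctan2(vx,-vy)))
e=q[:,1];print(e.min(),e.max())
m=reg&(Z>.062)&(Z<.072);m[:,:345]=0;q=P[m]
vx,vy,x0,y0=cv2.fitLine((q[:,:2]).astype(np.float32),cv2.DIST_HUBER,0,.001,.001).ravel();print('leg',len(q),vx,vy,x0,y0,q[:,1].min(),q[:,1].max(),np.median(q[:,2]))
E
```

```text
0.003 0.01 3950 [ 554.2 -152.2] [ 70.  138.5] 4.41 z 0.0049 [[514.0, -86.0], [525.0, -224.0], [594.0, -219.0], [584.0, -81.0]]
0.028 0.036 2004 [ 572.8 -156.6] [ 59.8 130.6] 2.74 z 0.0346 [[540.0, -93.0], [546.0, -223.0], [606.0, -220.0], [600.0, -90.0]]
0.036 0.047 524 [ 578.1 -158. ] [ 56. 127.] 4.69 z 0.0392 [[545.0, -97.0], [555.0, -224.0], [611.0, -219.0], [601.0, -92.0]]
0.058 0.0665 720 [ 562.3 -160.2] [122.4  61.5] 78.26 z 0.0655 [[520.0, -214.0], [580.0, -226.0], [605.0, -107.0], [545.0, -94.0]]
0.0665 0.072 506 [ 560.6 -158.5] [ 21.7 133.7] 4.22 z 0.0671 [[545.0, -93.0], [555.0, -226.0], [576.0, -224.0], [567.0, -91.0]]
0.072 0.083 334 [ 558.  -138.8] [19.3 93.8] 4.17 z 0.0753 [[545.0, -93.0], [552.0, -186.0], [571.0, -185.0], [564.0, -91.0]]
0.086 0.096 1128 [ 555.8 -139. ] [ 8.2 79.8] 3.73 z 0.0896 [[549.0, -99.0], [554.0, -179.0], [562.0, -179.0], [557.0, -99.0]]
shield top line 0.066422835 -0.9977916 0.5555536 -0.13783123 3.8085518
-0.17874321954177452 -0.09923291850388856
leg 981 0.058725838 -0.99827415 0.5668415 -0.17010938 -0.2247518900566405 -0.10989797005873345 0.06643771025831097
```

View pics/c3.png

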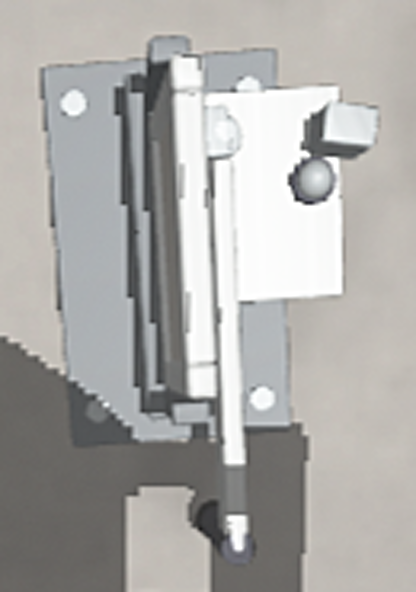

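Emit:
{"method": "move_arm", "body": {
  "moves": [
    {"hand": 0,"x": 0.57,"y": 0.12,"z": 0,"wx": 0,"wy": 0,"wz": 0},
    {"hand": 0,"x": 0.57,"y": 0.12,"z": 0,"wx": 0,"wy": 0,"wz": 0},
    {"hand": 0,"x": 0,"y": 0,"z": 0,"wx": 0,"wy": 0,"wz": -3.75},
    {"hand": 0,"x": 0,"y": 0,"z": 1,"wx": 0,"wy": 0,"wz": 0},
    {"hand": 0,"x": 0,"y": 0,"z": 1,"wx": 0,"wy": 0,"wz": 0},
    {"hand": 0,"x": 0,"y": 0,"z": 1,"wx": 0,"wy": 0,"wz": 0},
    {"hand": 0,"x": 0,"y": 0,"z": 1,"wx": 0,"wy": 0,"wz": 0},
    {"hand": 0,"x": 0,"y": 0,"z": 1,"wx": 0,"wy": 0,"wz": 0},
    {"hand": 0,"x": 0,"y": 0,"z": 1,"wx": 0,"wy": 0,"wz": 0},
    {"hand": 0,"x": 0,"y": 0,"z": 1,"wx": 0,"wy": 0,"wz": 0},
    {"hand": 0,"x": 0,"y": 0,"z": 0.85,"wx": 0,"wy": 0,"wz": 0},
    {"hand": 0,"x": 0,"y": 0,"z": 0,"wx": 0,"wy": 0,"wz": 0},
    {"hand": 0,"x": 0,"y": 0,"z": 0,"wx": 0,"wy": 0,"wz": 0},
    {"hand": 0,"x": 0,"y": 0,"z": 0,"wx": 0,"wy": 0,"wz": 0}
  ]
}}

```text
time_s: 5.2
position: [0.5453, -0.2044, 0.0526]
tcp_rot: [[-0.065, 0.998, 0.002], [0.998, 0.065, -0.001], [-0.001, 0.002, -1.0]]
force: [0.0, 0.1, 0.7]
opening: 0.008
```

```bash
python3 - <<'E'
from h import *
c,P,T=cap('wrist','w3.png')
c2,P,T=cap('side','s3.png')
c3,P,T=cap('top','t3.png')
i=np.hstack([cv2.resize(c2['image'][150:270,280:380],None,fx=4,fy=4),cv2.resize(c3['image'][190:310,325:425],None,fx=4,fy=4)])
cv2.imwrite('pics/c4.png',i[:,:,::-1])
s=bot.read_state();print({k:np.round(s[k],4).tolist() for k in ('time_s','position','tcp_rot','force','qvel')})
E
```

```text
{'time_s': 5.35, 'position': [0.5451, -0.2049, 0.0526], 'tcp_rot': [[-0.0648, 0.9979, 0.0022], [0.9979, 0.0648, -0.0013], [-0.0014, 0.0021, -1.0]], 'force': [-0.0246, -0.6946, 0.7705], 'qvel': [-0.2224, 0.1812, 0.2592, 0.0169, -0.0422, -0.0728]}
```

View pics/c4.png

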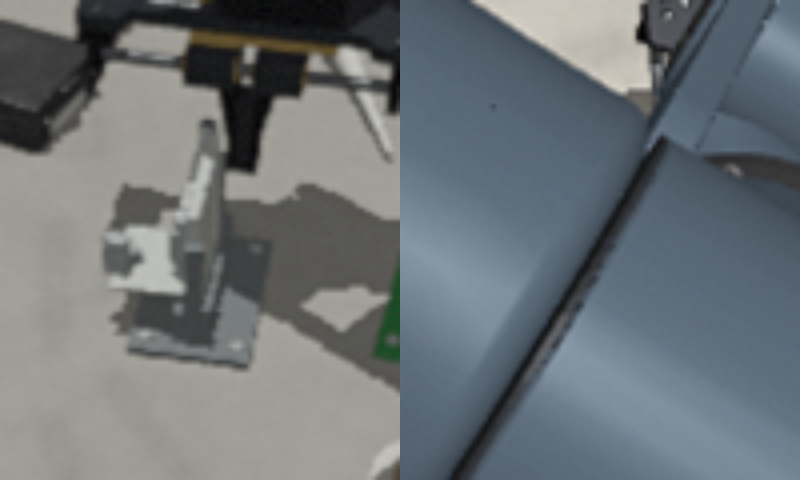

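View pics/w3.png

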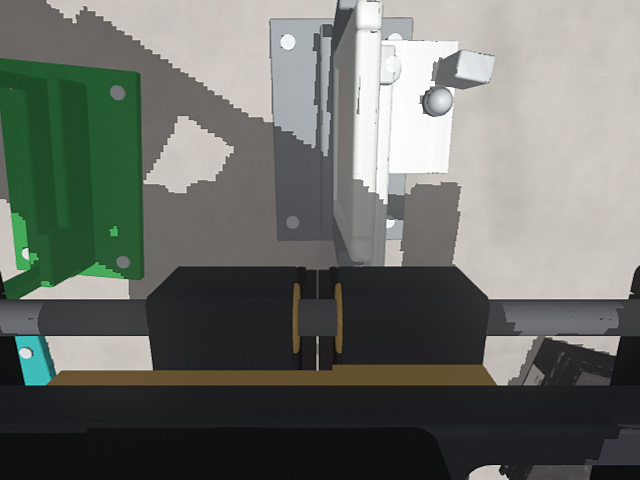

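Emit:
{"method": "move_arm", "body": {
  "moves": [
    {"hand": 0,"x": 0,"y": 0.24,"z": 0.1,"wx": 0,"wy": 0,"wz": 0},
    {"hand": 0,"x": 0,"y": 0.24,"z": 0,"wx": 0,"wy": 0,"wz": 0},
    {"hand": 0,"x": -0.028,"y": 0.247,"z": 0,"wx": 0,"wy": 0,"wz": -4},
    {"hand": 0,"x": -0.028,"y": 0.247,"z": 0,"wx": 0,"wy": 0,"wz": -4},
    {"hand": 0,"x": -0.028,"y": 0.247,"z": 0,"wx": 0,"wy": 0,"wz": -4},
    {"hand": 0,"x": -0.028,"y": 0.247,"z": 0,"wx": 0,"wy": 0,"wz": -4},
    {"hand": 0,"x": -0.028,"y": 0.247,"z": 0,"wx": 0,"wy": 0,"wz": -4},
    {"hand": 0,"x": -0.028,"y": 0.247,"z": 0,"wx": 0,"wy": 0,"wz": -4},
    {"hand": 0,"x": -0.028,"y": 0.247,"z": 0,"wx": 0,"wy": 0,"wz": -4},
    {"hand": 0,"x": -0.028,"y": 0.247,"z": 0,"wx": 0,"wy": 0,"wz": -4},
    {"hand": 0,"x": 0,"y": 0,"z": 0,"wx": 0,"wy": 0,"wz": 0},
    {"hand": 0,"x": 0,"y": 0,"z": 0,"wx": 0,"wy": 0,"wz": 0},
    {"hand": 0,"x": 0,"y": 0,"z": 0,"wx": 0,"wy": 0,"wz": 0}
  ]
}}

```text
time_s: 6.65
position: [0.6043, -0.1945, 0.0488]
tcp_rot: [[-0.583, 0.813, 0.0], [0.813, 0.583, -0.0], [-0.0, -0.0, -1.0]]
force: [0.6, -1.0, -0.3]
opening: 0.003
```

```bash
cat >> h.py <<'E'
H=np.array([.5642,-.1144])
def rel(s):
    R=np.array(s['tcp_rot']);p=np.array(s['position'])[:2]-H
    x=R[:2,0];y=R[:2,1]
    yaw=np.degrees(np.arctan2(x[1],x[0]))%360
    print('t',s['time_s'],'phi_tool',round(yaw-93.75,2),'r',round(-p@x*1000,1),'D',round(-p@y*1000,1),'z',round(s['position'][2],4),'Fx,Fy(tool)',np.round(R.T@np.array(s['force']),2))
E
python3 - <<'E'
from h import *
c,P,T=cap('wrist','w4.png')
c2,P,T=cap('side','s4.png')
i=np.hstack([cv2.resize(c2['image'][150:270,280:380],None,fx=4,fy=4),cv2.resize(c['image'],(640,480))[:,100:500]])
cv2.imwrite('pics/c5.png',i[:,:,::-1])
rel(bot.read_state())
E
```

```text
t 6.75 phi_tool 31.9 r 88.5 D 14.2 z 0.0489 Fx,Fy(tool) [-0.1  -0.21  0.47]
```

View pics/c5.png

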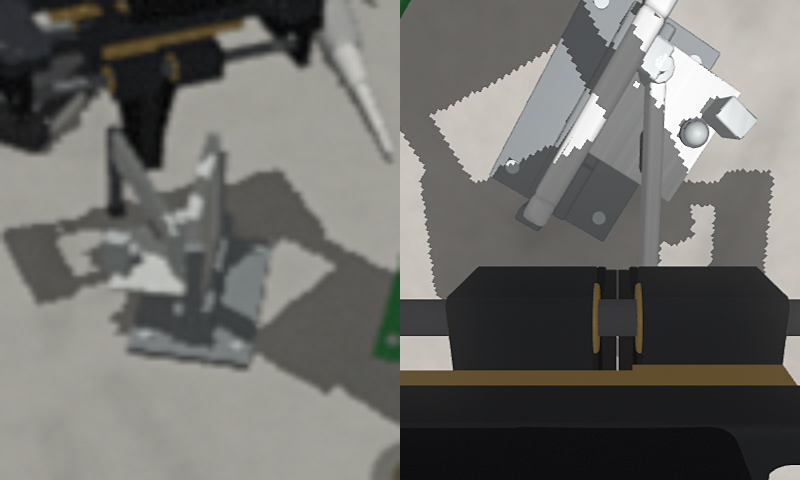

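Leg follows the finger: it now points about 32° out; the wrist view shows its bar at (650,180), the stop block at (735,115). Continuing in smaller steps.

Emit:
{"method": "move_arm", "body": {
  "moves": [
    {"hand": 0,"x": -0.028,"y": 0.247,"z": 0,"wx": 0,"wy": 0,"wz": -4},
    {"hand": 0,"x": -0.028,"y": 0.247,"z": 0,"wx": 0,"wy": 0,"wz": -4},
    {"hand": 0,"x": -0.015,"y": 0.123,"z": 0,"wx": 0,"wy": 0,"wz": -2},
    {"hand": 0,"x": 0,"y": 0,"z": 0,"wx": 0,"wy": 0,"wz": 0},
    {"hand": 0,"x": 0,"y": 0,"z": 0,"wx": 0,"wy": 0,"wz": 0},
    {"hand": 0,"x": 0,"y": 0,"z": 0,"wx": 0,"wy": 0,"wz": 0}
  ]
}}

```text
time_s: 7.35
position: [0.6172, -0.1862, 0.0488]
tcp_rot: [[-0.715, 0.699, -0.0], [0.699, 0.715, 0.0], [0.0, -0.0, -1.0]]
force: [-0.4, -0.8, -0.1]
opening: 0.002
```

Emit:
{"method": "move_arm", "body": {
  "moves": [
    {"hand": 0,"x": -0.028,"y": 0.247,"z": 0,"wx": 0,"wy": 0,"wz": -4},
    {"hand": 0,"x": 0,"y": 0,"z": 0,"wx": 0,"wy": 0,"wz": 0},
    {"hand": 0,"x": -0.028,"y": 0.247,"z": 0,"wx": 0,"wy": 0,"wz": -4},
    {"hand": 0,"x": 0,"y": 0,"z": 0,"wx": 0,"wy": 0,"wz": 0},
    {"hand": 0,"x": 0,"y": 0,"z": 0,"wx": 0,"wy": 0,"wz": 0},
    {"hand": 0,"x": 0,"y": 0,"z": 0,"wx": 0,"wy": 0,"wz": 0}
  ]
}}

```text
time_s: 7.95
position: [0.6266, -0.1781, 0.0488]
tcp_rot: [[-0.805, 0.593, -0.0], [0.593, 0.805, -0.0], [0.0, -0.0, -1.0]]
force: [-0.5, 0.2, 0.9]
opening: 0.004
```

```bash
python3 - <<'E'
from h import *
rel(bot.read_state())
c,P,T=cap('wrist','w5.png')
rel(bot.read_state())
E
```

```text
t 7.95 phi_tool 49.86 r 88.0 D 14.2 z 0.0488 Fx,Fy(tool) [ 0.5  -0.09 -0.89]
t 8.0 phi_tool 49.88 r 88.0 D 14.2 z 0.0488 Fx,Fy(tool) [-0.77 -1.06  0.49]
```

View pics/w5.png

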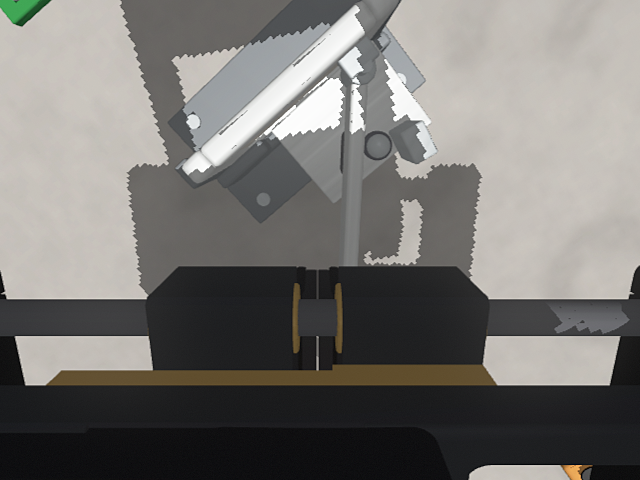

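Emit:
{"method": "move_arm", "body": {
  "moves": [
    {"hand": 0,"x": -0.014,"y": 0.123,"z": 0,"wx": 0,"wy": 0,"wz": -2},
    {"hand": 0,"x": -0.014,"y": 0.123,"z": 0,"wx": 0,"wy": 0,"wz": -2},
    {"hand": 0,"x": 0,"y": 0,"z": 0,"wx": 0,"wy": 0,"wz": 0},
    {"hand": 0,"x": 0,"y": 0,"z": 0,"wx": 0,"wy": 0,"wz": 0},
    {"hand": 0,"x": 0,"y": 0,"z": 0,"wx": 0,"wy": 0,"wz": 0}
  ]
}}

```text
time_s: 8.5
position: [0.6308, -0.1734, 0.0488]
tcp_rot: [[-0.845, 0.535, -0.0], [0.535, 0.845, -0.0], [0.0, -0.0, -1.0]]
force: [-0.2, -0.7, -0.8]
opening: 0.005
```

Emit:
{"method": "move_arm", "body": {
  "moves": [
    {"hand": 0,"x": -0.014,"y": 0.123,"z": 0,"wx": 0,"wy": 0,"wz": -2},
    {"hand": 0,"x": 0,"y": 0,"z": 0,"wx": 0,"wy": 0,"wz": 0},
    {"hand": 0,"x": 0,"y": 0,"z": 0,"wx": 0,"wy": 0,"wz": 0},
    {"hand": 0,"x": 0,"y": 0,"z": 0,"wx": 0,"wy": 0,"wz": 0}
  ]
}}

```text
time_s: 8.9
position: [0.6328, -0.1709, 0.0488]
tcp_rot: [[-0.863, 0.505, -0.0], [0.505, 0.863, -0.0], [0.0, -0.0, -1.0]]
force: [-0.2, -0.7, -0.8]
opening: 0.006
```

Emit:
{"method": "move_arm", "body": {
  "moves": [
    {"hand": 0,"x": -0.014,"y": 0.123,"z": 0,"wx": 0,"wy": 0,"wz": -2},
    {"hand": 0,"x": 0,"y": 0,"z": 0,"wx": 0,"wy": 0,"wz": 0},
    {"hand": 0,"x": 0,"y": 0,"z": 0,"wx": 0,"wy": 0,"wz": 0},
    {"hand": 0,"x": 0,"y": 0,"z": 0,"wx": 0,"wy": 0,"wz": 0}
  ]
}}

```text
time_s: 9.3
position: [0.6347, -0.1684, 0.0488]
tcp_rot: [[-0.88, 0.475, 0.0], [0.475, 0.88, -0.0], [-0.0, -0.0, -1.0]]
force: [-0.3, 0.2, -0.9]
opening: 0.004
```

```bash
python3 - <<'E'
from h import *
rel(bot.read_state())
E
```

```text
t 9.3 phi_tool 57.91 r 87.7 D 14.1 z 0.0488 Fx,Fy(tool) [0.37 0.04 0.86]
```

Emit:
{"method": "move_arm", "body": {
  "moves": [
    {"hand": 0,"x": -0.014,"y": 0.123,"z": 0,"wx": 0,"wy": 0,"wz": -2},
    {"hand": 0,"x": 0,"y": 0,"z": 0,"wx": 0,"wy": 0,"wz": 0},
    {"hand": 0,"x": 0,"y": 0,"z": 0,"wx": 0,"wy": 0,"wz": 0},
    {"hand": 0,"x": 0,"y": 0,"z": 0,"wx": 0,"wy": 0,"wz": 0}
  ]
}}

```text
time_s: 9.7
position: [0.6364, -0.1659, 0.0488]
tcp_rot: [[-0.896, 0.444, -0.0], [0.444, 0.896, -0.0], [0.0, -0.0, -1.0]]
force: [-0.3, -0.5, -0.4]
opening: 0.007
```

Emit:
{"method": "move_arm", "body": {
  "moves": [
    {"hand": 0,"x": -0.014,"y": 0.123,"z": 0,"wx": 0,"wy": 0,"wz": -2},
    {"hand": 0,"x": 0,"y": 0,"z": 0,"wx": 0,"wy": 0,"wz": 0},
    {"hand": 0,"x": 0,"y": 0,"z": 0,"wx": 0,"wy": 0,"wz": 0},
    {"hand": 0,"x": 0,"y": 0,"z": 0,"wx": 0,"wy": 0,"wz": 0}
  ]
}}

```text
time_s: 10.1
position: [0.6381, -0.1633, 0.0488]
tcp_rot: [[-0.911, 0.412, -0.0], [0.412, 0.911, -0.0], [0.0, -0.0, -1.0]]
force: [-1.3, -0.9, -0.4]
opening: 0.007
```

```bash
python3 - <<'E'
from h import *
rel(bot.read_state())
c,P,T=cap('wrist','w6.png')
rel(bot.read_state())
E
```

```text
t 10.1 phi_tool 61.92 r 87.5 D 14.1 z 0.0488 Fx,Fy(tool) [ 0.82 -1.37  0.43]
t 10.15 phi_tool 61.92 r 87.5 D 14.1 z 0.0488 Fx,Fy(tool) [-0.24 -0.39 -0.06]
```

View pics/w6.png

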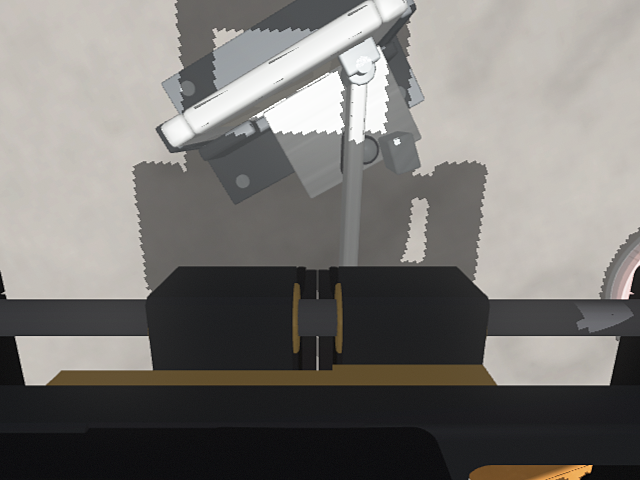

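Emit:
{"method": "move_arm", "body": {
  "moves": [
    {"hand": 0,"x": -0.014,"y": 0.123,"z": 0,"wx": 0,"wy": 0,"wz": -2},
    {"hand": 0,"x": 0,"y": 0,"z": 0,"wx": 0,"wy": 0,"wz": 0},
    {"hand": 0,"x": 0,"y": 0,"z": 0,"wx": 0,"wy": 0,"wz": 0},
    {"hand": 0,"x": 0,"y": 0,"z": 0,"wx": 0,"wy": 0,"wz": 0}
  ]
}}

```text
time_s: 10.55
position: [0.6397, -0.1607, 0.0488]
tcp_rot: [[-0.925, 0.38, -0.0], [0.38, 0.925, -0.0], [0.0, -0.0, -1.0]]
force: [-1.4, -1.6, -0.1]
opening: 0.003
```

Emit:
{"method": "move_arm", "body": {
  "moves": [
    {"hand": 0,"x": -0.007,"y": 0.061,"z": 0,"wx": 0,"wy": 0,"wz": -1},
    {"hand": 0,"x": 0,"y": 0,"z": 0,"wx": 0,"wy": 0,"wz": 0},
    {"hand": 0,"x": 0,"y": 0,"z": 0,"wx": 0,"wy": 0,"wz": 0}
  ]
}}

```text
time_s: 10.85
position: [0.6404, -0.1595, 0.0488]
tcp_rot: [[-0.932, 0.363, -0.0], [0.363, 0.932, -0.0], [0.0, -0.0, -1.0]]
force: [-1.4, -3.5, 1.3]
opening: 0.006
```

Emit:
{"method": "move_arm", "body": {
  "moves": [
    {"hand": 0,"x": -0.007,"y": 0.061,"z": 0,"wx": 0,"wy": 0,"wz": -1},
    {"hand": 0,"x": 0,"y": 0,"z": 0,"wx": 0,"wy": 0,"wz": 0},
    {"hand": 0,"x": 0,"y": 0,"z": 0,"wx": 0,"wy": 0,"wz": 0}
  ]
}}

```text
time_s: 11.15
position: [0.641, -0.1585, 0.0489]
tcp_rot: [[-0.938, 0.346, -0.0], [0.346, 0.938, -0.001], [0.0, -0.001, -1.0]]
force: [-1.6, -5.2, 1.6]
opening: 0.003
```

```bash
python3 - <<'E'
from h import *
rel(bot.read_state())
E
```

```text
t 11.15 phi_tool 66.0 r 87.3 D 14.8 z 0.0489 Fx,Fy(tool) [-0.3  -5.45 -1.63]
```

Emit:
{"method": "move_arm", "body": {
  "moves": [
    {"hand": 0,"x": -0.007,"y": 0.061,"z": 0,"wx": 0,"wy": 0,"wz": -1},
    {"hand": 0,"x": 0,"y": 0,"z": 0,"wx": 0,"wy": 0,"wz": 0},
    {"hand": 0,"x": 0,"y": 0,"z": 0,"wx": 0,"wy": 0,"wz": 0}
  ]
}}

```text
time_s: 11.45
position: [0.6415, -0.1577, 0.0489]
tcp_rot: [[-0.944, 0.33, -0.001], [0.33, 0.944, -0.002], [0.0, -0.002, -1.0]]
force: [-2.4, -5.4, 1.2]
opening: 0.005
```

```bash
python3 - <<'E'
from h import *
rel(bot.read_state())
E
```

```text
t 11.45 phi_tool 67.01 r 87.2 D 15.4 z 0.0489 Fx,Fy(tool) [ 0.51 -5.94 -1.19]
```

Emit:
{"method": "move_arm", "body": {
  "moves": [
    {"hand": 0,"x": -0.004,"y": 0.04,"z": 0,"wx": 0,"wy": 0,"wz": -0.7},
    {"hand": 0,"x": 0,"y": 0,"z": 0,"wx": 0,"wy": 0,"wz": 0},
    {"hand": 0,"x": 0,"y": 0,"z": 0,"wx": 0,"wy": 0,"wz": 0}
  ]
}}

```text
time_s: 11.75
position: [0.6418, -0.1572, 0.049]
tcp_rot: [[-0.948, 0.318, -0.001], [0.318, 0.948, -0.002], [0.0, -0.003, -1.0]]
force: [-4.1, -8.2, 1.7]
opening: 0.005
```

Emit:
{"method": "move_arm", "body": {
  "moves": [
    {"hand": 0,"x": -0.004,"y": 0.04,"z": 0,"wx": 0,"wy": 0,"wz": -0.7},
    {"hand": 0,"x": 0,"y": 0,"z": 0,"wx": 0,"wy": 0,"wz": 0},
    {"hand": 0,"x": 0,"y": 0,"z": 0,"wx": 0,"wy": 0,"wz": 0}
  ]
}}

```text
time_s: 12.05
position: [0.6421, -0.1567, 0.049]
tcp_rot: [[-0.952, 0.306, -0.001], [0.306, 0.952, -0.003], [0.0, -0.003, -1.0]]
force: [-4.1, -7.7, 0.7]
opening: 0.006
```

```bash
python3 - <<'E'
from h import *
rel(bot.read_state())
E
```

```text
t 12.05 phi_tool 68.42 r 87.1 D 16.4 z 0.049 Fx,Fy(tool) [ 1.52 -8.63 -0.7 ]
```

Emit:
{"method": "move_arm", "body": {
  "moves": [
    {"hand": 0,"x": -0.004,"y": 0.04,"z": 0,"wx": 0,"wy": 0,"wz": -0.5},
    {"hand": 0,"x": 0,"y": 0,"z": 0,"wx": 0,"wy": 0,"wz": 0},
    {"hand": 0,"x": 0,"y": 0,"z": 0,"wx": 0,"wy": 0,"wz": 0}
  ]
}}

```text
time_s: 12.35
position: [0.6434, -0.1538, 0.0489]
tcp_rot: [[-0.954, 0.299, 0.0], [0.299, 0.954, -0.001], [-0.001, -0.0, -1.0]]
force: [-0.8, -3.5, 0.7]
opening: 0.009
```

```bash
python3 - <<'E'
from h import *
rel(bot.read_state())
E
```

```text
t 12.35 phi_tool 68.88 r 87.3 D 14.0 z 0.0489 Fx,Fy(tool) [-0.31 -3.58 -0.73]
```

It clicked: force dropped and the arm sprang ahead about 3 mm. Now feel for the stop.

Emit:
{"method": "move_arm", "body": {
  "moves": [
    {"hand": 0,"x": -0.004,"y": 0.04,"z": 0,"wx": 0,"wy": 0,"wz": -0.6},
    {"hand": 0,"x": 0,"y": 0,"z": 0,"wx": 0,"wy": 0,"wz": 0},
    {"hand": 0,"x": 0,"y": 0,"z": 0,"wx": 0,"wy": 0,"wz": 0}
  ]
}}

```text
time_s: 12.65
position: [0.6436, -0.1533, 0.0489]
tcp_rot: [[-0.958, 0.288, 0.0], [0.288, 0.958, -0.001], [-0.0, -0.001, -1.0]]
force: [-2.3, -5.5, 1.1]
opening: 0.008
```

Emit:
{"method": "move_arm", "body": {
  "moves": [
    {"hand": 0,"x": -0.004,"y": 0.04,"z": 0,"wx": 0,"wy": 0,"wz": -0.6},
    {"hand": 0,"x": 0,"y": 0,"z": 0,"wx": 0,"wy": 0,"wz": 0},
    {"hand": 0,"x": 0,"y": 0,"z": 0,"wx": 0,"wy": 0,"wz": 0}
  ]
}}

```text
time_s: 12.95
position: [0.6439, -0.1528, 0.049]
tcp_rot: [[-0.961, 0.278, -0.0], [0.278, 0.961, -0.002], [-0.0, -0.002, -1.0]]
force: [-2.0, -6.0, 1.2]
opening: 0.007
```

```bash
python3 - <<'E'
from h import *
rel(bot.read_state())
E
```

```text
t 12.95 phi_tool 70.11 r 87.3 D 14.7 z 0.049 Fx,Fy(tool) [ 0.22 -6.27 -1.21]
```

```bash
python3 - <<'E'
from h import *
c,P,T=cap('wrist','w7.png')
i=cv2.resize(c['image'][0:270,130:500],None,fx=2.1,fy=2.1,interpolation=cv2.INTER_CUBIC)
cv2.imwrite('pics/c7.png',i[:,:,::-1])
rel(bot.read_state())
E
```

```text
t 13.0 phi_tool 70.11 r 87.2 D 14.7 z 0.049 Fx,Fy(tool) [ 0.51 -5.67 -1.07]
```

View pics/c7.png

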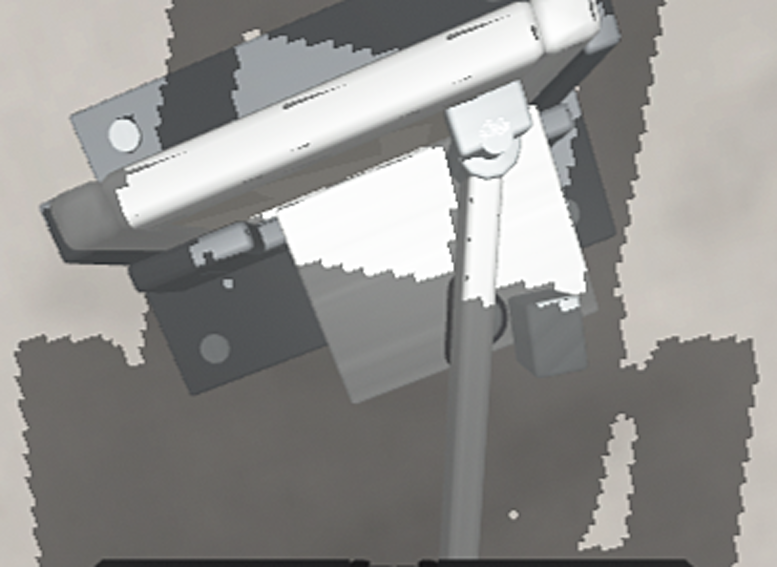

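The leg still shows a gap of about 4–5 mm to the block (crop 495→520) and half-covers the knob, so that jump was probably the shield settling in its slot. Continue gently.

Emit:
{"method": "move_arm", "body": {
  "moves": [
    {"hand": 0,"x": -0.004,"y": 0.04,"z": 0,"wx": 0,"wy": 0,"wz": -0.6},
    {"hand": 0,"x": 0,"y": 0,"z": 0,"wx": 0,"wy": 0,"wz": 0},
    {"hand": 0,"x": 0,"y": 0,"z": 0,"wx": 0,"wy": 0,"wz": 0}
  ]
}}

```text
time_s: 13.3
position: [0.6444, -0.1497, 0.0487]
tcp_rot: [[-0.963, 0.269, 0.0], [0.269, 0.963, 0.002], [0.0, 0.002, -1.0]]
force: [-0.5, 0.3, 0.7]
opening: 0.007
```

Emit:
{"method": "move_arm", "body": {
  "moves": [
    {"hand": 0,"x": -0.004,"y": 0.04,"z": 0,"wx": 0,"wy": 0,"wz": -0.6},
    {"hand": 0,"x": 0,"y": 0,"z": 0,"wx": 0,"wy": 0,"wz": 0},
    {"hand": 0,"x": 0,"y": 0,"z": 0,"wx": 0,"wy": 0,"wz": 0}
  ]
}}

```text
time_s: 13.6
position: [0.6447, -0.1494, 0.0487]
tcp_rot: [[-0.966, 0.258, -0.0], [0.258, 0.966, 0.0], [0.0, 0.0, -1.0]]
force: [0.1, -0.4, 0.4]
opening: 0.004
```

```bash
python3 - <<'E'
from h import *
rel(bot.read_state())
E
```

```text
t 13.6 phi_tool 71.28 r 86.8 D 13.0 z 0.0487 Fx,Fy(tool) [-0.23 -0.39 -0.39]
```

Force fell to zero: that is the click. On to the stop, about 0.1 rad further.

Emit:
{"method": "move_arm", "body": {
  "moves": [
    {"hand": 0,"x": -0.007,"y": 0.061,"z": 0,"wx": 0,"wy": 0,"wz": -1},
    {"hand": 0,"x": 0,"y": 0,"z": 0,"wx": 0,"wy": 0,"wz": 0},
    {"hand": 0,"x": -0.007,"y": 0.061,"z": 0,"wx": 0,"wy": 0,"wz": -1},
    {"hand": 0,"x": 0,"y": 0,"z": 0,"wx": 0,"wy": 0,"wz": 0},
    {"hand": 0,"x": 0,"y": 0,"z": 0,"wx": 0,"wy": 0,"wz": 0}
  ]
}}

```text
time_s: 14.1
position: [0.6456, -0.1474, 0.0488]
tcp_rot: [[-0.974, 0.225, -0.0], [0.225, 0.974, -0.0], [0.0, -0.0, -1.0]]
force: [-1.3, -2.6, 0.1]
opening: 0.007
```

Emit:
{"method": "move_arm", "body": {
  "moves": [
    {"hand": 0,"x": -0.005,"y": 0.05,"z": 0,"wx": 0,"wy": 0,"wz": -0.8},
    {"hand": 0,"x": 0,"y": 0,"z": 0,"wx": 0,"wy": 0,"wz": 0},
    {"hand": 0,"x": 0,"y": 0,"z": 0,"wx": 0,"wy": 0,"wz": 0}
  ]
}}

```text
time_s: 14.4
position: [0.646, -0.1463, 0.0488]
tcp_rot: [[-0.977, 0.211, -0.0], [0.211, 0.977, -0.0], [0.0, -0.001, -1.0]]
force: [-2.6, -2.1, 0.1]
opening: 0.009
```

```bash
python3 - <<'E'
from h import *
rel(bot.read_state())
c,P,T=cap('wrist','w8.png')
i=cv2.resize(c['image'][0:270,130:500],None,fx=2.1,fy=2.1,interpolation=cv2.INTER_CUBIC)
cv2.imwrite('pics/c8.png',i[:,:,::-1])
rel(bot.read_state())
E
```

```text
t 14.4 phi_tool 74.05 r 86.7 D 13.9 z 0.0488 Fx,Fy(tool) [ 2.12 -2.62 -0.14]
t 14.45 phi_tool 74.05 r 86.7 D 13.9 z 0.0488 Fx,Fy(tool) [ 1.34 -3.96 -0.72]
```

View pics/c8.png

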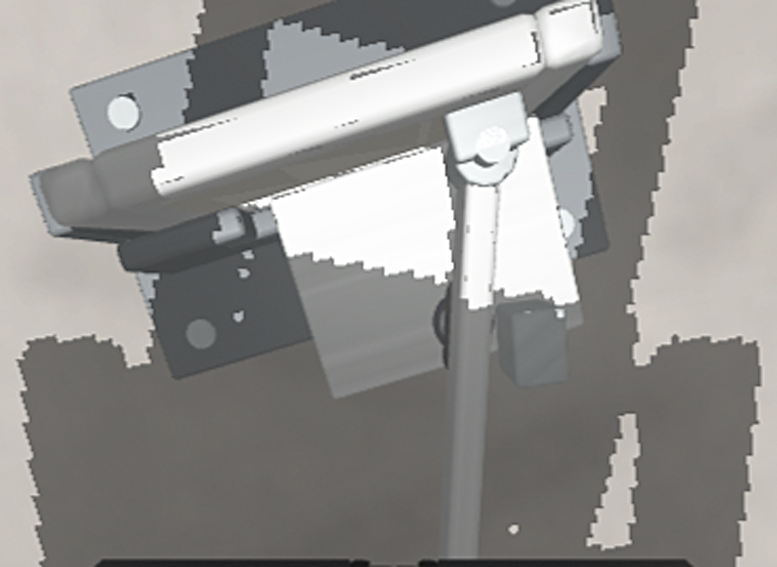

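Emit:
{"method": "move_arm", "body": {
  "moves": [
    {"hand": 0,"x": -0.005,"y": 0.05,"z": 0,"wx": 0,"wy": 0,"wz": -0.8},
    {"hand": 0,"x": 0,"y": 0,"z": 0,"wx": 0,"wy": 0,"wz": 0},
    {"hand": 0,"x": 0,"y": 0,"z": 0,"wx": 0,"wy": 0,"wz": 0}
  ]
}}

```text
time_s: 14.75
position: [0.6469, -0.1438, 0.0488]
tcp_rot: [[-0.98, 0.198, 0.001], [0.198, 0.98, 0.001], [-0.0, 0.001, -1.0]]
force: [-0.0, -0.2, 0.3]
opening: 0.008
```

Emit:
{"method": "move_arm", "body": {
  "moves": [
    {"hand": 0,"x": -0.005,"y": 0.05,"z": 0,"wx": 0,"wy": 0,"wz": -0.8},
    {"hand": 0,"x": 0,"y": 0,"z": 0,"wx": 0,"wy": 0,"wz": 0},
    {"hand": 0,"x": 0,"y": 0,"z": 0,"wx": 0,"wy": 0,"wz": 0}
  ]
}}

```text
time_s: 15.05
position: [0.647, -0.1432, 0.0488]
tcp_rot: [[-0.983, 0.184, 0.0], [0.184, 0.983, 0.0], [-0.0, 0.0, -1.0]]
force: [-0.8, 0.8, 0.2]
opening: 0.002
```

```bash
python3 - <<'E'
from h import *
rel(bot.read_state())
E
```

```text
t 15.05 phi_tool 75.66 r 86.7 D 13.1 z 0.0488 Fx,Fy(tool) [ 0.91  0.61 -0.2 ]
```

Emit:
{"method": "move_arm", "body": {
  "moves": [
    {"hand": 0,"x": -0.005,"y": 0.05,"z": 0,"wx": 0,"wy": 0,"wz": -0.8},
    {"hand": 0,"x": 0,"y": 0,"z": 0,"wx": 0,"wy": 0,"wz": 0},
    {"hand": 0,"x": 0,"y": 0,"z": 0,"wx": 0,"wy": 0,"wz": 0}
  ]
}}

```text
time_s: 15.35
position: [0.6473, -0.1423, 0.0488]
tcp_rot: [[-0.985, 0.17, -0.0], [0.17, 0.985, 0.0], [0.0, 0.0, -1.0]]
force: [0.7, -0.3, 0.2]
opening: 0.008
```

Emit:
{"method": "move_arm", "body": {
  "moves": [
    {"hand": 0,"x": -0.005,"y": 0.05,"z": 0,"wx": 0,"wy": 0,"wz": -0.8},
    {"hand": 0,"x": 0,"y": 0,"z": 0,"wx": 0,"wy": 0,"wz": 0},
    {"hand": 0,"x": 0,"y": 0,"z": 0,"wx": 0,"wy": 0,"wz": 0}
  ]
}}

```text
time_s: 15.65
position: [0.6476, -0.1411, 0.0488]
tcp_rot: [[-0.988, 0.156, 0.0], [0.156, 0.988, 0.0], [-0.0, 0.0, -1.0]]
force: [0.1, -0.6, -0.2]
opening: 0.004
```

```bash
python3 - <<'E'
from h import *
rel(bot.read_state())
c,P,T=cap('wrist','w9.png')
i=cv2.resize(c['image'][0:270,130:500],None,fx=2.1,fy=2.1,interpolation=cv2.INTER_CUBIC)
cv2.imwrite('pics/c9.png',i[:,:,::-1])
rel(bot.read_state())
E
```

```text
t 15.65 phi_tool 77.25 r 86.6 D 13.3 z 0.0488 Fx,Fy(tool) [-0.16 -0.55  0.16]
t 15.7 phi_tool 77.26 r 86.5 D 13.3 z 0.0488 Fx,Fy(tool) [-1.68 -0.46  0.34]
```

View pics/c9.png

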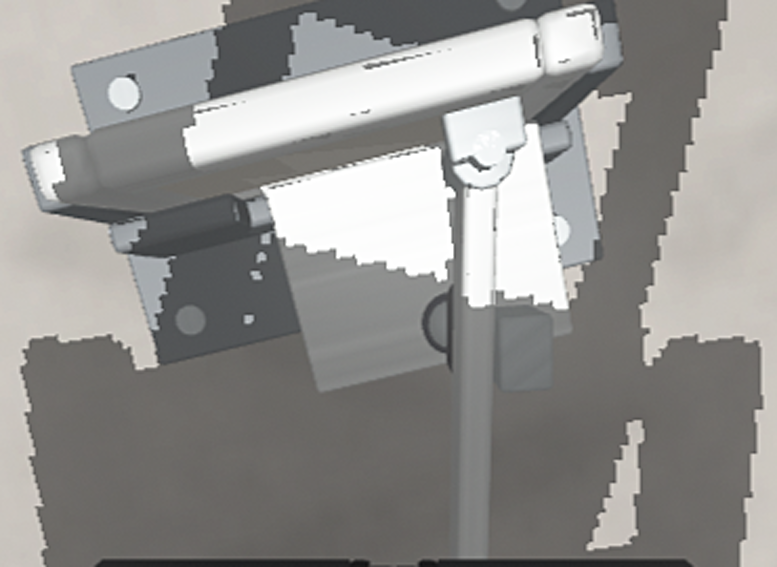

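Leg is now past the knob (440,320) and against the block's face (497,345). A last gentle check for the stop.

Emit:
{"method": "move_arm", "body": {
  "moves": [
    {"hand": 0,"x": -0.002,"y": 0.04,"z": 0,"wx": 0,"wy": 0,"wz": 0},
    {"hand": 0,"x": 0,"y": 0,"z": 0,"wx": 0,"wy": 0,"wz": 0},
    {"hand": 0,"x": 0,"y": 0,"z": 0,"wx": 0,"wy": 0,"wz": 0}
  ]
}}

```text
time_s: 16.0
position: [0.6478, -0.1401, 0.0488]
tcp_rot: [[-0.988, 0.156, -0.0], [0.156, 0.988, 0.0], [0.0, 0.0, -1.0]]
force: [-0.2, -0.3, -0.4]
opening: 0.0
```

Emit:
{"method": "move_arm", "body": {
  "moves": [
    {"hand": 0,"x": -0.002,"y": 0.04,"z": 0,"wx": 0,"wy": 0,"wz": 0},
    {"hand": 0,"x": 0,"y": 0,"z": 0,"wx": 0,"wy": 0,"wz": 0},
    {"hand": 0,"x": 0,"y": 0,"z": 0,"wx": 0,"wy": 0,"wz": 0}
  ]
}}

```text
time_s: 16.3
position: [0.648, -0.1391, 0.0488]
tcp_rot: [[-0.988, 0.156, -0.0], [0.156, 0.988, 0.0], [0.0, -0.0, -1.0]]
force: [1.0, 0.7, -0.1]
opening: 0.0
```

```bash
python3 - <<'E'
from h import *
rel(bot.read_state())
E
```

```text
t 16.3 phi_tool 77.26 r 86.7 D 11.3 z 0.0488 Fx,Fy(tool) [-0.92  0.83  0.14]
```

Emit:
{"method": "move_arm", "body": {
  "moves": [
    {"hand": 0,"x": 0,"y": 0.04,"z": 0,"wx": 0,"wy": 0,"wz": 0},
    {"hand": 0,"x": 0,"y": 0,"z": 0,"wx": 0,"wy": 0,"wz": 0},
    {"hand": 0,"x": 0,"y": 0,"z": 0,"wx": 0,"wy": 0,"wz": 0}
  ]
}}

```text
time_s: 16.6
position: [0.6482, -0.1381, 0.0488]
tcp_rot: [[-0.988, 0.156, -0.0], [0.156, 0.988, 0.0], [0.0, 0.0, -1.0]]
force: [-0.4, 0.2, -0.3]
opening: 0.011
```

Emit:
{"method": "move_arm", "body": {
  "moves": [
    {"hand": 0,"x": 0,"y": 0.04,"z": 0,"wx": 0,"wy": 0,"wz": 0},
    {"hand": 0,"x": 0,"y": 0,"z": 0,"wx": 0,"wy": 0,"wz": 0},
    {"hand": 0,"x": 0,"y": 0,"z": 0,"wx": 0,"wy": 0,"wz": 0}
  ]
}}

```text
time_s: 16.9
position: [0.6483, -0.1371, 0.0488]
tcp_rot: [[-0.988, 0.156, -0.0], [0.156, 0.988, 0.0], [0.0, 0.0, -1.0]]
force: [0.7, 0.1, 0.7]
opening: 0.007
```

```bash
python3 - <<'E'
from h import *
rel(bot.read_state())
E
```

```text
t 16.9 phi_tool 77.26 r 86.7 D 9.3 z 0.0488 Fx,Fy(tool) [-0.69  0.22 -0.74]
```

Emit:
{"method": "move_arm", "body": {
  "moves": [
    {"hand": 0,"x": 0,"y": 0.04,"z": 0,"wx": 0,"wy": 0,"wz": 0},
    {"hand": 0,"x": 0,"y": 0,"z": 0,"wx": 0,"wy": 0,"wz": 0},
    {"hand": 0,"x": 0,"y": 0,"z": 0,"wx": 0,"wy": 0,"wz": 0}
  ]
}}

```text
time_s: 17.2
position: [0.6485, -0.1361, 0.0488]
tcp_rot: [[-0.988, 0.156, -0.0], [0.156, 0.988, 0.0], [0.0, 0.0, -1.0]]
force: [0.9, -0.4, 0.5]
opening: 0.009
```

Emit:
{"method": "move_arm", "body": {
  "moves": [
    {"hand": 0,"x": 0,"y": 0.04,"z": 0,"wx": 0,"wy": 0,"wz": 0},
    {"hand": 0,"x": 0,"y": 0,"z": 0,"wx": 0,"wy": 0,"wz": 0},
    {"hand": 0,"x": 0,"y": 0,"z": 0,"wx": 0,"wy": 0,"wz": 0}
  ]
}}

```text
time_s: 17.5
position: [0.6487, -0.1352, 0.0488]
tcp_rot: [[-0.988, 0.156, -0.0], [0.156, 0.988, 0.0], [0.0, 0.0, -1.0]]
force: [0.0, -0.2, -0.2]
opening: 0.006
```

```bash
python3 - <<'E'
from h import *
rel(bot.read_state())
c,P,T=cap('wrist','w10.png')
i=cv2.resize(c['image'][0:270,130:500],None,fx=2.1,fy=2.1,interpolation=cv2.INTER_CUBIC)
cv2.imwrite('pics/c10.png',i[:,:,::-1])
rel(bot.read_state())
E
```

```text
t 17.5 phi_tool 77.26 r 86.7 D 7.3 z 0.0488 Fx,Fy(tool) [-0.06 -0.24  0.2 ]
t 17.55 phi_tool 77.25 r 86.7 D 7.3 z 0.0488 Fx,Fy(tool) [-0.05  0.6  -0.18]
```

View pics/c10.png

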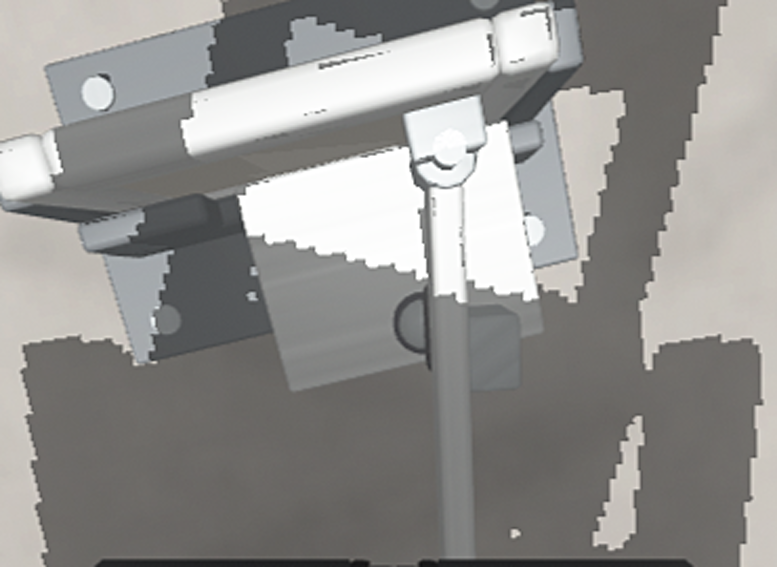

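Emit:
{"method": "move_arm", "body": {
  "moves": [
    {"hand": 0,"x": 0,"y": 0.04,"z": 0,"wx": 0,"wy": 0,"wz": 0},
    {"hand": 0,"x": 0,"y": 0,"z": 0,"wx": 0,"wy": 0,"wz": 0},
    {"hand": 0,"x": 0,"y": 0,"z": 0,"wx": 0,"wy": 0,"wz": 0}
  ]
}}

```text
time_s: 17.85
position: [0.6488, -0.1342, 0.0488]
tcp_rot: [[-0.988, 0.156, -0.0], [0.156, 0.988, -0.0], [-0.0, -0.0, -1.0]]
force: [0.1, -0.7, -0.8]
opening: 0.005
```

Emit:
{"method": "move_arm", "body": {
  "moves": [
    {"hand": 0,"x": 0,"y": 0.04,"z": 0,"wx": 0,"wy": 0,"wz": 0},
    {"hand": 0,"x": 0,"y": 0,"z": 0,"wx": 0,"wy": 0,"wz": 0},
    {"hand": 0,"x": 0,"y": 0,"z": 0,"wx": 0,"wy": 0,"wz": 0}
  ]
}}

```text
time_s: 18.15
position: [0.6489, -0.1337, 0.0488]
tcp_rot: [[-0.988, 0.156, -0.0], [0.156, 0.988, -0.001], [0.0, -0.001, -1.0]]
force: [-2.3, -2.3, 0.0]
opening: 0.006
```

```bash
python3 - <<'E'
from h import *
rel(bot.read_state())
E
```

```text
t 18.15 phi_tool 77.26 r 86.7 D 5.8 z 0.0488 Fx,Fy(tool) [ 1.87 -2.61 -0.05]
```

Emit:
{"method": "move_arm", "body": {
  "moves": [
    {"hand": 0,"x": 0,"y": 0.04,"z": 0,"wx": 0,"wy": 0,"wz": 0},
    {"hand": 0,"x": 0,"y": 0,"z": 0,"wx": 0,"wy": 0,"wz": 0},
    {"hand": 0,"x": 0,"y": 0,"z": 0,"wx": 0,"wy": 0,"wz": 0}
  ]
}}

```text
time_s: 18.45
position: [0.6489, -0.1332, 0.0489]
tcp_rot: [[-0.988, 0.156, -0.0], [0.156, 0.988, -0.001], [0.0, -0.001, -1.0]]
force: [-1.5, -4.6, 0.3]
opening: 0.004
```

```bash
python3 - <<'E'
from h import *
rel(bot.read_state())
E
```

```text
t 18.45 phi_tool 77.28 r 86.6 D 5.4 z 0.0489 Fx,Fy(tool) [ 0.77 -4.77 -0.31]
```

Stop felt (force rises 4.8 N over the last ~1.5 mm). Retreat and look.

Emit:
{"method": "move_arm", "body": {
  "moves": [
    {"hand": 0,"x": 0,"y": -0.8,"z": 0,"wx": 0,"wy": 0,"wz": 0},
    {"hand": 0,"x": 0,"y": 0,"z": -1,"wx": 0,"wy": 0,"wz": 0},
    {"hand": 0,"x": 0,"y": 0,"z": -1,"wx": 0,"wy": 0,"wz": 0},
    {"hand": 0,"x": 0,"y": 0,"z": -1,"wx": 0,"wy": 0,"wz": 0},
    {"hand": 24,"x": 0,"y": 0,"z": -0.4,"wx": 0,"wy": 0,"wz": 8.58},
    {"hand": 24,"x": 0,"y": 0,"z": -0.4,"wx": 0,"wy": 0,"wz": 8.58},
    {"hand": 24,"x": 0,"y": 0,"z": -0.4,"wx": 0,"wy": 0,"wz": 8.58},
    {"hand": 24,"x": 0,"y": 0,"z": -0.4,"wx": 0,"wy": 0,"wz": 8.58},
    {"hand": 24,"x": 0,"y": 0,"z": -0.4,"wx": 0,"wy": 0,"wz": 8.58},
    {"hand": 24,"x": 0,"y": 0,"z": -0.4,"wx": 0,"wy": 0,"wz": 8.58},
    {"hand": 24,"x": 0,"y": 0,"z": -0.4,"wx": 0,"wy": 0,"wz": 8.58},
    {"hand": 24,"x": 0,"y": 0,"z": -0.4,"wx": 0,"wy": 0,"wz": 8.58},
    {"hand": 24,"x": 0,"y": 0,"z": -0.4,"wx": 0,"wy": 0,"wz": 8.58},
    {"hand": 24,"x": -0.65,"y": -0.85,"z": 0,"wx": 0,"wy": 0,"wz": 0},
    {"hand": 24,"x": -0.65,"y": -0.85,"z": 0,"wx": 0,"wy": 0,"wz": 0},
    {"hand": 24,"x": -0.65,"y": -0.85,"z": 0,"wx": 0,"wy": 0,"wz": 0},
    {"hand": 24,"x": -0.65,"y": -0.85,"z": 0,"wx": 0,"wy": 0,"wz": 0},
    {"hand": 24,"x": -0.65,"y": -0.85,"z": 0,"wx": 0,"wy": 0,"wz": 0},
    {"hand": 24,"x": 0,"y": 0,"z": 0,"wx": 0,"wy": 0,"wz": 0},
    {"hand": 24,"x": 0,"y": 0,"z": 0,"wx": 0,"wy": 0,"wz": 0}
  ]
}}

```text
time_s: 20.45
position: [0.5453, -0.2407, 0.214]
tcp_rot: [[-0.064, 0.998, 0.001], [0.998, 0.064, 0.001], [0.001, 0.001, -1.0]]
force: [-0.3, 0.2, -0.3]
opening: 0.276
```

Emit:
{"method": "move_arm", "body": {
  "moves": [
    {"hand": 24,"x": 0,"y": 0,"z": 0,"wx": 0,"wy": 0,"wz": 0},
    {"hand": 24,"x": 0,"y": 0,"z": 0,"wx": 0,"wy": 0,"wz": 0}
  ]
}}

```text
time_s: 20.65
position: [0.5461, -0.2395, 0.2138]
tcp_rot: [[-0.067, 0.998, 0.001], [0.998, 0.067, 0.0], [0.0, 0.001, -1.0]]
force: [-0.2, 0.1, 0.3]
opening: 0.274
```

```bash
python3 - <<'E'
from h import *
c,P,T=cap('wrist','w11.png')
s=bot.read_state();rel(s);print(np.round(s['position'],4),s['opening'],np.round(s['joint_positions'],1))
Z=P[:,:,2]
reg=np.zeros(Z.shape,bool);reg[0:260,200:500]=1
def box(m,n):
    q=P[m]; r=cv2.minAreaRect((q[:,:2]*1000).astype(np.float32)); print(n,len(q),np.round(r[0],1),np.round(r[1],1),round(r[2],2),'z',np.median(q[:,2]).round(4),cv2.boxPoints(r).round(1).tolist())
m=reg&(Z>.086)&(Z<.096); box(m,'top')
m=reg&(Z>.063)&(Z<.071)
n,l,st,_=cv2.connectedComponentsWithStats(m.astype(np.uint8))
for k in range(1,n):
    if st[k,4]>60: print(st[k]); box(l==k,'k')
E
```

```text
t 20.7 phi_tool 0.1 r 123.5 D 26.5 z 0.2138 Fx,Fy(tool) [ 0.88 -1.02  0.19]
[ 0.546  -0.2394  0.2138] 0.27456845259679336 [-34.4  28.6  86.9   0.   64.5 -38.3]
top 1424 [ 555.8 -139. ] [ 8.1 79.7] 4.11 z 0.0898 [[548.9000244140625, -99.5999984741211], [554.5999755859375, -179.10000610351562], [562.7000122070312, -178.5], [557.0, -99.0]]
[350  44 123  33 863]
k 863 [ 608.2 -117.5] [10.5 92.2] 86.5 z 0.0649 [[561.9000244140625, -120.0], [653.9000244140625, -125.5999984741211], [654.5999755859375, -115.0999984741211], [562.5999755859375, -109.4000015258789]]
```

View pics/w11.png

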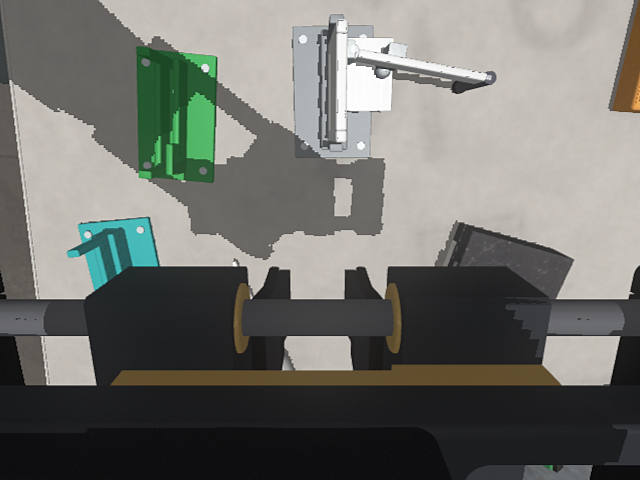

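The leg stays out by itself at about 80° (hinge (350,50) to foot (490,78)); shield still parked at (0.556,−0.139), yaw ≈4°. Going to grasp.

Emit:
{"method": "move_arm", "body": {
  "moves": [
    {"hand": 26,"x": 0.95,"y": 0.16,"z": 0,"wx": 0,"wy": 0,"wz": 0},
    {"hand": 26,"x": 0.95,"y": 0.17,"z": 0,"wx": 0,"wy": 0,"wz": 0},
    {"hand": 26,"x": 0.96,"y": 0.17,"z": 0,"wx": 0,"wy": 0,"wz": 0},
    {"hand": 26,"x": 0.96,"y": 0.16,"z": 0,"wx": 0,"wy": 0,"wz": 0},
    {"hand": 26,"x": 0,"y": 0,"z": 1,"wx": 0,"wy": 0,"wz": 0},
    {"hand": 26,"x": 0,"y": 0,"z": 1,"wx": 0,"wy": 0,"wz": 0},
    {"hand": 26,"x": 0,"y": 0,"z": 1,"wx": 0,"wy": 0,"wz": 0},
    {"hand": 26,"x": 0,"y": 0,"z": 0,"wx": 0,"wy": 0,"wz": 0},
    {"hand": 26,"x": 0,"y": 0,"z": 0,"wx": 0,"wy": 0,"wz": 0},
    {"hand": 26,"x": 0,"y": 0,"z": 0,"wx": 0,"wy": 0,"wz": 0}
  ]
}}

```text
time_s: 21.7
position: [0.5567, -0.144, 0.1401]
tcp_rot: [[-0.066, 0.998, 0.002], [0.998, 0.066, -0.001], [-0.001, 0.002, -1.0]]
force: [0.4, 0.2, -0.2]
opening: 0.297
```

```bash
python3 - <<'E'
from h import *
s=bot.read_state();print(np.round(s['position'],4),s['opening'])
c,P,T=cap('side','s12.png')
c2,P,T=cap('wrist','w12.png')
i=np.hstack([cv2.resize(c['image'][120:270,260:385],None,fx=3.2,fy=3.2),c2['image'][:,130:530]])
cv2.imwrite('pics/c12.png',i[:,:,::-1])
E
```

```text
[ 0.5567 -0.144   0.1401] 0.29691854224223324
```

View pics/c12.png

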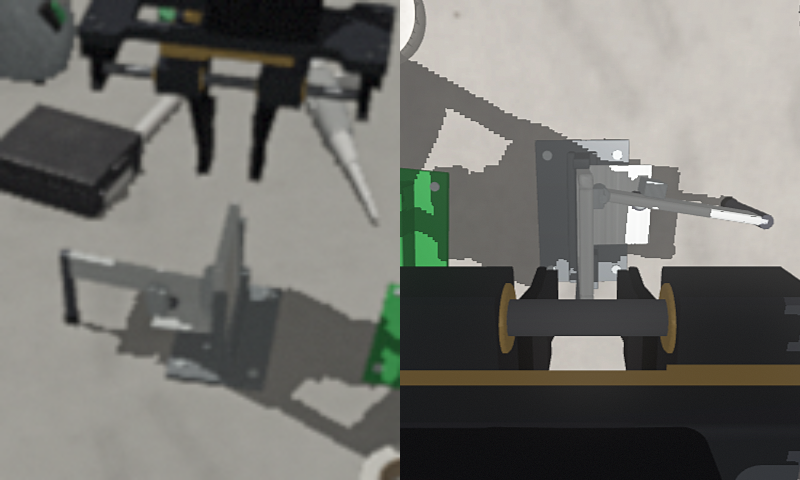

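Shield edge (585,235 in the right crop) is centred between the fingers. Descend and close.

Emit:
{"method": "move_arm", "body": {
  "moves": [
    {"hand": 26,"x": 0,"y": 0,"z": 0.8,"wx": 0,"wy": 0,"wz": 0},
    {"hand": 26,"x": 0,"y": 0,"z": 0.8,"wx": 0,"wy": 0,"wz": 0},
    {"hand": 26,"x": 0,"y": 0,"z": 0.8,"wx": 0,"wy": 0,"wz": 0},
    {"hand": 26,"x": 0,"y": 0,"z": 0.7,"wx": 0,"wy": 0,"wz": 0},
    {"hand": 26,"x": 0,"y": 0,"z": 0,"wx": 0,"wy": 0,"wz": 0},
    {"hand": 26,"x": 0,"y": 0,"z": 0,"wx": 0,"wy": 0,"wz": 0}
  ]
}}

```text
time_s: 22.4
position: [0.556, -0.144, 0.062]
tcp_rot: [[-0.066, 0.998, 0.001], [0.998, 0.066, -0.0], [-0.0, 0.001, -1.0]]
force: [-0.2, -1.1, -0.9]
opening: 0.296
```

Emit:
{"method": "move_arm", "body": {
  "moves": [
    {"hand": 12,"x": 0,"y": 0,"z": 0,"wx": 0,"wy": 0,"wz": 0},
    {"hand": 9,"x": 0,"y": 0,"z": 0,"wx": 0,"wy": 0,"wz": 0},
    {"hand": 0,"x": 0,"y": 0,"z": 0,"wx": 0,"wy": 0,"wz": 0},
    {"hand": 0,"x": 0,"y": 0,"z": 0,"wx": 0,"wy": 0,"wz": 0},
    {"hand": 0,"x": 0,"y": 0,"z": 0,"wx": 0,"wy": 0,"wz": 0}
  ]
}}

```text
time_s: 22.9
position: [0.5544, -0.144, 0.0622]
tcp_rot: [[-0.067, 0.998, -0.002], [0.998, 0.067, -0.001], [-0.0, -0.002, -1.0]]
force: [-3.2, -0.6, 6.7]
opening: 0.084
```

```bash
python3 - <<'E'
from h import *
s=bot.read_state();print({k:np.round(s[k],4).tolist() for k in ('position','force','moment','opening','joint_positions')})
E
```

```text
{'position': [0.5544, -0.144, 0.0622], 'force': [-3.1533, -0.5513, 6.7499], 'moment': [-0.3351, 0.7237, 0.1037], 'opening': 0.084, 'joint_positions': [-25.6879, 39.3574, 96.6928, -0.1281, 44.0497, -29.4551]}
```

Emit:
{"method": "move_arm", "body": {
  "moves": [
    {"hand": 0,"x": 0,"y": 0,"z": -0.2,"wx": 0,"wy": 0,"wz": 0},
    {"hand": 0,"x": 0,"y": 0,"z": -0.2,"wx": 0,"wy": 0,"wz": 0},
    {"hand": 0,"x": 0,"y": 0,"z": 0,"wx": 0,"wy": 0,"wz": 0},
    {"hand": 0,"x": 0,"y": 0,"z": 0,"wx": 0,"wy": 0,"wz": 0}
  ]
}}

```text
time_s: 23.3
position: [0.5548, -0.1434, 0.0712]
tcp_rot: [[-0.066, 0.998, -0.002], [0.998, 0.066, 0.0], [0.001, -0.002, -1.0]]
force: [-2.5, -0.8, -2.4]
opening: 0.089
```

```bash
python3 - <<'E'
from h import *
s=bot.read_state();print({k:np.round(s[k],4).tolist() for k in ('position','force','moment','opening')})
c,P,T=cap('side','s13.png')
i=cv2.resize(c['image'][120:270,240:400],None,fx=4,fy=4)
cv2.imwrite('pics/c13.png',i[:,:,::-1])
E
```

```text
{'position': [0.5548, -0.1434, 0.0712], 'force': [-2.5392, -0.797, -2.3564], 'moment': [-0.073, 0.4716, 0.0179], 'opening': 0.0889}
```

View pics/c13.png

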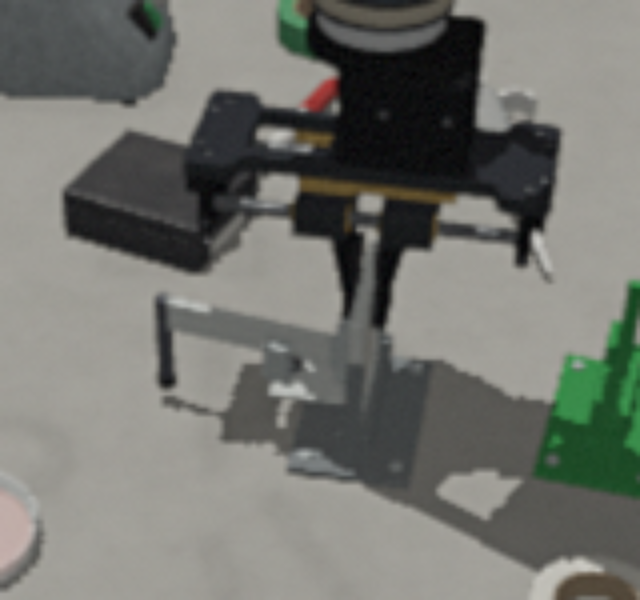

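Lifted: −2.4 N weight on the wrist, shield upright between the fingers, leg out. Raise and carry to the mat.

Emit:
{"method": "move_arm", "body": {
  "moves": [
    {"hand": 0,"x": 0,"y": 0,"z": -0.5,"wx": 0,"wy": 0,"wz": 0},
    {"hand": 0,"x": 0,"y": 0,"z": -0.8,"wx": 0,"wy": 0,"wz": 0},
    {"hand": 0,"x": 0,"y": 0,"z": -0.8,"wx": 0,"wy": 0,"wz": 0},
    {"hand": 0,"x": 0,"y": 0,"z": -0.8,"wx": 0,"wy": 0,"wz": 0},
    {"hand": 0,"x": 0,"y": 0,"z": -0.7,"wx": 0,"wy": 0,"wz": 0},
    {"hand": 0,"x": 0,"y": 0,"z": 0,"wx": 0,"wy": 0,"wz": 0},
    {"hand": 0,"x": 0,"y": 0,"z": 0,"wx": 0,"wy": 0,"wz": 0}
  ]
}}

```text
time_s: 24.05
position: [0.5561, -0.1438, 0.1619]
tcp_rot: [[-0.066, 0.998, 0.002], [0.998, 0.066, -0.001], [-0.001, 0.002, -1.0]]
force: [-0.1, -0.1, -3.5]
opening: 0.089
```

Emit:
{"method": "move_arm", "body": {
  "moves": [
    {"hand": 0,"x": 0.3,"y": -0.1,"z": 0,"wx": 0,"wy": 0,"wz": 0},
    {"hand": 0,"x": 0.6,"y": -0.1,"z": 0,"wx": 0,"wy": 0,"wz": 0},
    {"hand": 0,"x": 0.7,"y": -0.1,"z": 0,"wx": 0,"wy": 0,"wz": 0},
    {"hand": 0,"x": 0.7,"y": -0.1,"z": 0,"wx": 0,"wy": 0,"wz": 0},
    {"hand": 0,"x": 0.7,"y": -0.1,"z": 0,"wx": 0,"wy": 0,"wz": 0},
    {"hand": 0,"x": 0.7,"y": -0.1,"z": 0,"wx": 0,"wy": 0,"wz": 0},
    {"hand": 0,"x": 0.7,"y": -0.1,"z": 0,"wx": 0,"wy": 0,"wz": 0},
    {"hand": 0,"x": 0.7,"y": -0.1,"z": 0,"wx": 0,"wy": 0,"wz": 0},
    {"hand": 0,"x": 0.7,"y": -0.1,"z": 0,"wx": 0,"wy": 0,"wz": 0},
    {"hand": 0,"x": 0.7,"y": -0.1,"z": 0,"wx": 0,"wy": 0,"wz": 0},
    {"hand": 0,"x": 0.7,"y": -0.1,"z": 0,"wx": 0,"wy": 0,"wz": 0},
    {"hand": 0,"x": 0.7,"y": -0.1,"z": 0,"wx": 0,"wy": 0,"wz": 0},
    {"hand": 0,"x": 0.7,"y": -0.1,"z": 0,"wx": 0,"wy": 0,"wz": 0},
    {"hand": 0,"x": 0.7,"y": -0.1,"z": 0,"wx": 0,"wy": 0,"wz": 0},
    {"hand": 0,"x": 0.7,"y": -0.08,"z": 0,"wx": 0,"wy": 0,"wz": 0},
    {"hand": 0,"x": 0.6,"y": -0.05,"z": 0,"wx": 0,"wy": 0,"wz": 0},
    {"hand": 0,"x": 0,"y": 0,"z": 0,"wx": 0,"wy": 0,"wz": -4.5},
    {"hand": 0,"x": 0,"y": 0,"z": 0,"wx": 0,"wy": 0,"wz": 0},
    {"hand": 0,"x": 0,"y": 0,"z": 0,"wx": 0,"wy": 0,"wz": 0},
    {"hand": 0,"x": 0,"y": 0,"z": 0,"wx": 0,"wy": 0,"wz": 0}
  ]
}}

```text
time_s: 26.05
position: [0.5, 0.1182, 0.1613]
tcp_rot: [[-0.143, 0.99, 0.0], [0.99, 0.143, -0.0], [-0.0, 0.0, -1.0]]
force: [0.5, -0.1, -3.7]
opening: 0.09
```

```bash
python3 - <<'E'
from h import *
s=bot.read_state();print({k:np.round(s[k],4).tolist() for k in ('time_s','position','force','moment','opening','joint_positions')})
c,P,T=cap('side','s14.png')
c2,P2,T=cap('wrist','w14.png')
c3,P3,T=cap('top','t14.png')
Z=P[:,:,2]
E
```

```text
{'time_s': 26.05, 'position': [0.5, 0.1182, 0.1613], 'force': [0.4605, -0.1276, -3.7298], 'moment': [-0.1304, -0.0888, 0.0219], 'opening': 0.0899, 'joint_positions': [0.8202, 26.7785, 101.5305, -0.0043, 51.6799, -7.3839]}
```

View pics/s14.png

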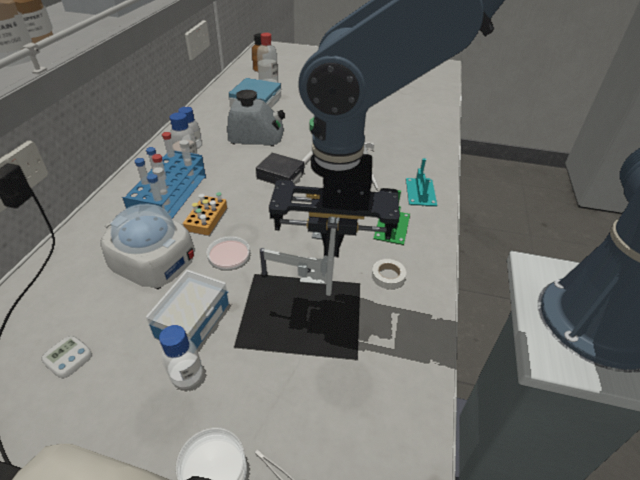

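View pics/w14.png

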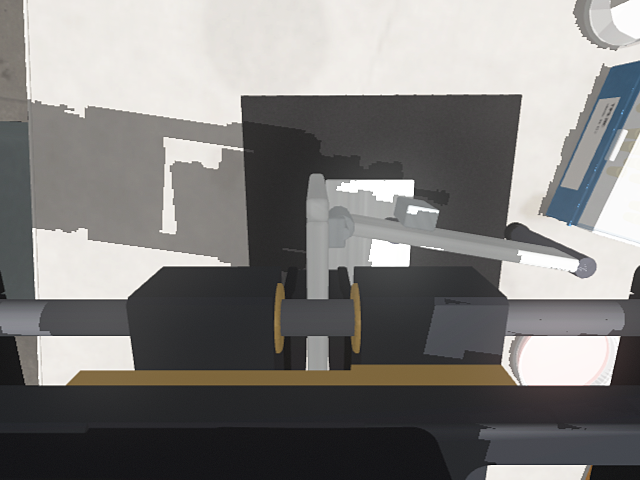

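```bash
python3 - <<'E'
from h import *
a=np.load('/tmp/w14.png.npz');P=a['P'];Z=P[:,:,2]
for (u,v) in [(355,218),(400,226),(450,237),(500,247),(550,258),(580,265),(318,178),(316,240)]:
    print((u,v),np.round(np.nanmedian(P[v-1:v+2,u-1:u+2].reshape(-1,3),0),4))
reg=np.zeros(Z.shape,bool);reg[150:265,290:335]=1
m=reg&(Z>.17)&(Z<.20);q=P[m]
r=cv2.minAreaRect((q[:,:2]*1000).astype(np.float32));print('top',len(q),r,np.median(q[:,2]),)
A=np.c_[q[:,1],np.ones(len(q))];print('roll slope',np.linalg.lstsq(A,q[:,2],rcond=None)[0])
b=np.load('/tmp/side0.png.npz')
b=np.load('/tmp/s14.png.npz');P=b['P'];im=b['im']
i=cv2.resize(im[225:300,250:350],None,fx=6,fy=6,interpolation=cv2.INTER_CUBIC);cv2.imwrite('pics/c14.png',i[:,:,::-1])
for (u,v) in [(263,254),(263,262),(263,270),(330,290),(333,250),(330,270)]:
    print((u,v),np.round(P[v,u],4))
E
```

```text
(355, 218) [0.5113 0.151  0.1573]
(400, 226) [0.5312 0.1504 0.158 ]
(450, 237) [0.5518 0.1499 0.1638]
(500, 247) [0.5728 0.149  0.1649]
(550, 258) [0.5948 0.1474 0.1655]
(580, 265) [0.6083 0.1462 0.1651]
(318, 178) [0.4935 0.1626 0.1294]
(316, 240) [0.4948 0.1476 0.189 ]
top 1796 ((496.1961669921875, 150.6553192138672), (10.48759651184082, 25.08933448791504), 8.776399612426758) 0.18847305737305237
roll slope [-0.08519229  0.19940081]
(263, 254) [0.6069 0.1505 0.1583]
(263, 262) [0.6086 0.1494 0.138 ]
(263, 270) [0.6085 0.1526 0.1218]
(330, 290) [0.4883 0.1649 0.1201]
(333, 250) [0.493  0.1336 0.1808]
(330, 270) [0.4903 0.1648 0.1667]
```

View pics/c14.png

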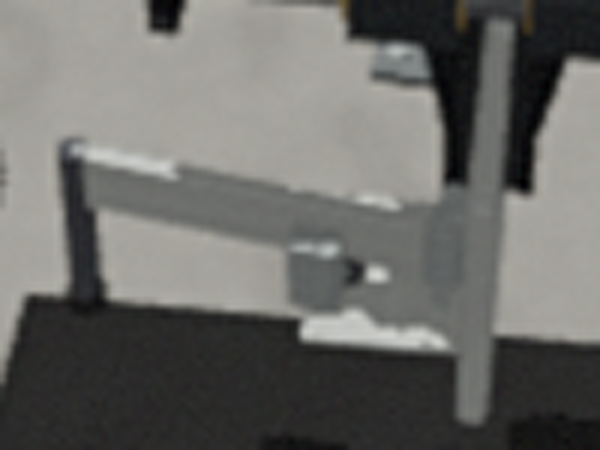

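```bash
python3 - <<'E'
from h import *
a=np.load('/tmp/w14.png.npz');P=a['P'];Z=P[:,:,2]
for v in range(172,270,8):
    row=P[v,300:335]; k=np.nanargmax(row[:,2]); print(v,300+k,np.round(row[k],4))
# compare with w11 parked
a=np.load('/tmp/w11.png.npz');P=a['P']
for v in range(16,150,14):
    row=P[v,325:355]; k=np.nanargmax(row[:,2]); print('parked',v,np.round(row[k],4))
for u in range(380,490,20):
    col=P[40:90,u]; k=np.nanargmax(col[:,2]); print('leg parked',u,np.round(col[k],4))
a=np.load('/tmp/w14.png.npz');P=a['P']
for u in range(440,590,20):
    col=P[200:280,u]; k=np.nanargmax(col[:,2]); print('leg',u,np.round(col[k],4))
E
```

```text
172 306 [0.4855 0.1514 0.0026]
180 321 [0.4948 0.163  0.1394]
188 313 [0.4914 0.1625 0.1658]
196 319 [0.4937 0.1629 0.1861]
204 321 [0.4946 0.1609 0.1901]
212 322 [0.4954 0.1582 0.19  ]
220 322 [0.4958 0.1552 0.1893]
228 317 [0.4945 0.1522 0.1898]
236 318 [0.4953 0.1493 0.1893]
244 320 [0.4964 0.1466 0.1898]
252 313 [0.4943 0.1434 0.19  ]
260 318 [0.4965 0.1407 0.1902]
268 312 [0.4948 0.1375 0.1904]
parked 16 [ 0.5499 -0.094   0.0737]
parked 30 [ 0.5507 -0.1067  0.0908]
parked 44 [ 0.5534 -0.1151  0.0909]
parked 58 [ 0.5534 -0.1239  0.0917]
parked 72 [ 0.5562 -0.1323  0.0904]
parked 86 [ 0.5576 -0.1413  0.0911]
parked 100 [ 0.5556 -0.1506  0.091 ]
parked 114 [ 0.5564 -0.1598  0.091 ]
parked 128 [ 0.5572 -0.1692  0.0908]
parked 142 [ 0.5581 -0.1788  0.0884]
leg parked 380 [ 0.5835 -0.1171  0.0669]
leg parked 400 [ 0.5984 -0.1166  0.0659]
leg parked 420 [ 0.6139 -0.1209  0.065 ]
leg parked 440 [ 0.6286 -0.1192  0.0648]
leg parked 460 [ 0.6443 -0.1221  0.0639]
leg parked 480 [ 0.6599 -0.1245  0.0634]
leg 440 [0.5207 0.1578 0.243 ]
leg 460 [0.5247 0.1586 0.2436]
leg 480 [0.5289 0.1595 0.2436]
leg 500 [0.5727 0.1464 0.1667]
leg 520 [0.5815 0.147  0.166 ]
leg 540 [0.5899 0.1478 0.1661]
leg 560 [0.5985 0.1473 0.1663]
leg 580 [0.6085 0.1433 0.1664]
```

Held shield is level (top z 0.190 along its length, leg bar 0.1665 as expected) and over the mat. Lowering.

Emit:
{"method": "move_arm", "body": {
  "moves": [
    {"hand": 0,"x": 0,"y": 0,"z": 0.5,"wx": 0,"wy": 0,"wz": 0},
    {"hand": 0,"x": 0,"y": 0,"z": 0.7,"wx": 0,"wy": 0,"wz": 0},
    {"hand": 0,"x": 0,"y": 0,"z": 0.7,"wx": 0,"wy": 0,"wz": 0},
    {"hand": 0,"x": 0,"y": 0,"z": 0.7,"wx": 0,"wy": 0,"wz": 0},
    {"hand": 0,"x": 0,"y": 0,"z": 0.6,"wx": 0,"wy": 0,"wz": 0},
    {"hand": 0,"x": 0,"y": 0,"z": 0.4,"wx": 0,"wy": 0,"wz": 0},
    {"hand": 0,"x": 0,"y": 0,"z": 0.3,"wx": 0,"wy": 0,"wz": 0},
    {"hand": 0,"x": 0,"y": 0,"z": 0,"wx": 0,"wy": 0,"wz": 0},
    {"hand": 0,"x": 0,"y": 0,"z": 0,"wx": 0,"wy": 0,"wz": 0},
    {"hand": 0,"x": 0,"y": 0,"z": 0,"wx": 0,"wy": 0,"wz": 0}
  ]
}}

```text
time_s: 27.2
position: [0.5004, 0.1182, 0.0644]
tcp_rot: [[-0.144, 0.99, 0.001], [0.99, 0.144, 0.0], [-0.0, 0.001, -1.0]]
force: [0.2, 0.4, -3.4]
opening: 0.087
```

Emit:
{"method": "move_arm", "body": {
  "moves": [
    {"hand": 0,"x": 0,"y": 0,"z": 0.06,"wx": 0,"wy": 0,"wz": 0},
    {"hand": 0,"x": 0,"y": 0,"z": 0.06,"wx": 0,"wy": 0,"wz": 0},
    {"hand": 0,"x": 0,"y": 0,"z": 0,"wx": 0,"wy": 0,"wz": 0},
    {"hand": 0,"x": 0,"y": 0,"z": 0,"wx": 0,"wy": 0,"wz": 0}
  ]
}}

```text
time_s: 27.6
position: [0.4998, 0.1182, 0.0609]
tcp_rot: [[-0.144, 0.99, -0.0], [0.99, 0.144, 0.0], [0.0, -0.0, -1.0]]
force: [-0.2, -0.3, -3.3]
opening: 0.092
```

Emit:
{"method": "move_arm", "body": {
  "moves": [
    {"hand": 0,"x": 0,"y": 0,"z": 0.06,"wx": 0,"wy": 0,"wz": 0},
    {"hand": 0,"x": 0,"y": 0,"z": 0,"wx": 0,"wy": 0,"wz": 0},
    {"hand": 0,"x": 0,"y": 0,"z": 0,"wx": 0,"wy": 0,"wz": 0}
  ]
}}

```text
time_s: 27.9
position: [0.4998, 0.1182, 0.0592]
tcp_rot: [[-0.144, 0.99, -0.0], [0.99, 0.144, -0.0], [0.0, -0.0, -1.0]]
force: [0.5, 0.1, -4.1]
opening: 0.089
```

Emit:
{"method": "move_arm", "body": {
  "moves": [
    {"hand": 0,"x": 0,"y": 0,"z": 0.04,"wx": 0,"wy": 0,"wz": 0},
    {"hand": 0,"x": 0,"y": 0,"z": 0,"wx": 0,"wy": 0,"wz": 0},
    {"hand": 0,"x": 0,"y": 0,"z": 0,"wx": 0,"wy": 0,"wz": 0}
  ]
}}

```text
time_s: 28.2
position: [0.4999, 0.1182, 0.0584]
tcp_rot: [[-0.144, 0.99, 0.0], [0.99, 0.144, 0.0], [-0.0, 0.0, -1.0]]
force: [-0.5, -0.3, -1.0]
opening: 0.092
```

Emit:
{"method": "move_arm", "body": {
  "moves": [
    {"hand": 0,"x": 0,"y": 0,"z": 0.03,"wx": 0,"wy": 0,"wz": 0},
    {"hand": 0,"x": 0,"y": 0,"z": 0,"wx": 0,"wy": 0,"wz": 0},
    {"hand": 0,"x": 0,"y": 0,"z": 0,"wx": 0,"wy": 0,"wz": 0}
  ]
}}

```text
time_s: 28.5
position: [0.4998, 0.1181, 0.0582]
tcp_rot: [[-0.144, 0.99, 0.0], [0.99, 0.144, -0.0], [-0.0, 0.0, -1.0]]
force: [-2.4, 0.2, 6.6]
opening: 0.094
```

```bash
python3 - <<'E'
from h import *
s=bot.read_state();print({k:np.round(s[k],4).tolist() for k in ('time_s','position','force','moment','opening')})
c,P,T=cap('side','s15.png')
i=cv2.resize(c['image'][200:320,225:385],None,fx=4.5,fy=4.5,interpolation=cv2.INTER_CUBIC)
cv2.imwrite('pics/c15.png',i[:,:,::-1])
E
```

```text
{'time_s': 28.5, 'position': [0.4998, 0.1181, 0.0582], 'force': [-2.423, 0.2344, 6.6469], 'moment': [-0.061, 0.2065, 0.0147], 'opening': 0.0937}
```

View pics/c15.png

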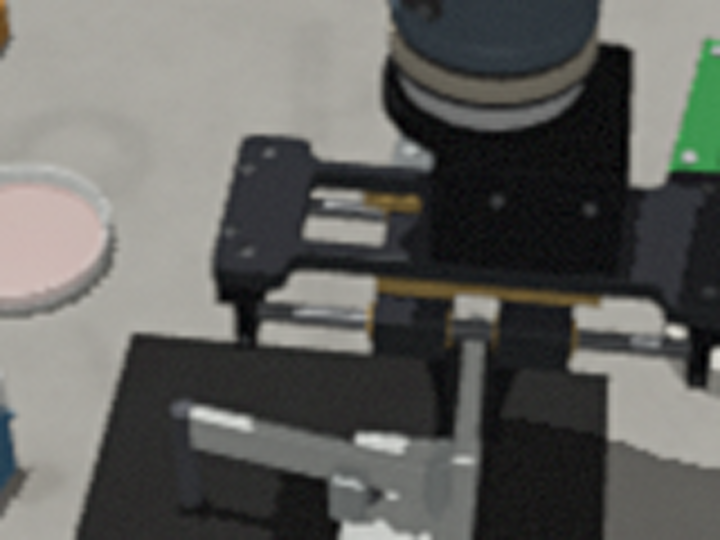

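On the mat (force turned to +6.6 N). Relieve a touch, then open.

Emit:
{"method": "move_arm", "body": {
  "moves": [
    {"hand": 0,"x": 0,"y": 0,"z": -0.02,"wx": 0,"wy": 0,"wz": 0},
    {"hand": 0,"x": 0,"y": 0,"z": 0,"wx": 0,"wy": 0,"wz": 0},
    {"hand": 10,"x": 0,"y": 0,"z": 0,"wx": 0,"wy": 0,"wz": 0},
    {"hand": 14,"x": 0,"y": 0,"z": 0,"wx": 0,"wy": 0,"wz": 0},
    {"hand": 18,"x": 0,"y": 0,"z": 0,"wx": 0,"wy": 0,"wz": 0},
    {"hand": 22,"x": 0,"y": 0,"z": 0,"wx": 0,"wy": 0,"wz": 0},
    {"hand": 26,"x": 0,"y": 0,"z": 0,"wx": 0,"wy": 0,"wz": 0},
    {"hand": 26,"x": 0,"y": 0,"z": 0,"wx": 0,"wy": 0,"wz": 0}
  ]
}}

```text
time_s: 29.35
position: [0.4999, 0.1182, 0.058]
tcp_rot: [[-0.144, 0.99, 0.0], [0.99, 0.144, 0.0], [0.0, 0.0, -1.0]]
force: [0.1, 0.5, 0.0]
opening: 0.285
```

```bash
python3 - <<'E'
from h import *
s=bot.read_state();print({k:np.round(s[k],4).tolist() for k in ('time_s','position','force','moment','opening')})
c,P,T=cap('side','s16.png')
c2,P,T=cap('wrist','w16.png')
i=np.hstack([cv2.resize(c['image'][200:320,225:345],None,fx=4,fy=4),c2['image'][:,240:560]])
cv2.imwrite('pics/c16.png',i[:,:,::-1])
E
```

```text
{'time_s': 29.35, 'position': [0.4999, 0.1182, 0.058], 'force': [0.1297, 0.5168, 0.0241], 'moment': [-0.0043, -0.0662, 0.0803], 'opening': 0.2852}
```

View pics/c16.png

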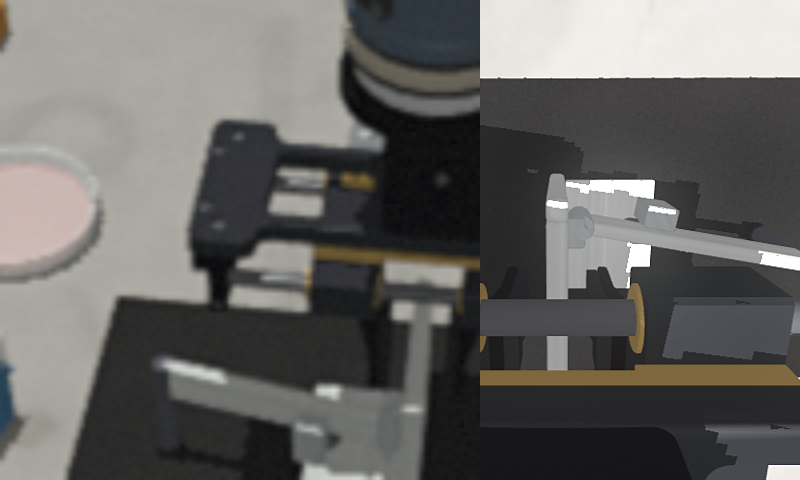

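Released, shield standing between open fingers. Rise straight up, clear, and look.

Emit:
{"method": "move_arm", "body": {
  "moves": [
    {"hand": 26,"x": 0,"y": 0,"z": -0.3,"wx": 0,"wy": 0,"wz": 0},
    {"hand": 26,"x": 0,"y": 0,"z": -0.7,"wx": 0,"wy": 0,"wz": 0},
    {"hand": 26,"x": 0,"y": 0,"z": -1,"wx": 0,"wy": 0,"wz": 0},
    {"hand": 26,"x": 0,"y": 0,"z": -1,"wx": 0,"wy": 0,"wz": 0},
    {"hand": 26,"x": 0,"y": 0,"z": -1,"wx": 0,"wy": 0,"wz": 0},
    {"hand": 26,"x": 0,"y": 0,"z": -1,"wx": 0,"wy": 0,"wz": 0},
    {"hand": 26,"x": 0,"y": 0,"z": -1,"wx": 0,"wy": 0,"wz": 0},
    {"hand": 26,"x": -1,"y": 0,"z": 0,"wx": 0,"wy": 0,"wz": 0},
    {"hand": 26,"x": -1,"y": 0,"z": 0,"wx": 0,"wy": 0,"wz": 0},
    {"hand": 26,"x": -1,"y": 0,"z": 0,"wx": 0,"wy": 0,"wz": 0},
    {"hand": 26,"x": -1,"y": 0,"z": 0,"wx": 0,"wy": 0,"wz": 0},
    {"hand": 26,"x": 0,"y": 0,"z": 0,"wx": 0,"wy": 0,"wz": 0},
    {"hand": 26,"x": 0,"y": 0,"z": 0,"wx": 0,"wy": 0,"wz": 0},
    {"hand": 26,"x": 0,"y": 0,"z": 0,"wx": 0,"wy": 0,"wz": 0}
  ]
}}

```text
time_s: 30.85
position: [0.5138, 0.02, 0.2082]
tcp_rot: [[-0.144, 0.99, -0.0], [0.99, 0.144, 0.001], [0.001, -0.0, -1.0]]
force: [0.2, -0.2, 0.2]
opening: 0.3
```

```bash
python3 - <<'E'
from h import *
s=bot.read_state();print({k:np.round(s[k],4).tolist() for k in ('time_s','position','force')})
c,P,T=cap('wrist','w17.png')
c2,P2,T=cap('side','s17.png')
c3,P3,T=cap('top','t17.png')
Z=P[:,:,2];reg=np.zeros(Z.shape,bool);reg[0:260,200:500]=1
q=P[reg&(Z>.08)&(Z<.095)];r=cv2.minAreaRect((q[:,:2]*1000).astype(np.float32));print(r,np.median(q[:,2]))
i=np.hstack([cv2.resize(c2['image'][210:330,225:375],None,fx=2.66,fy=2.66),cv2.resize(c['image'],(400,319))])
cv2.imwrite('pics/c17.png',i[:,:,::-1])
q=P[reg&(Z>.06)&(Z<.069)];q=q[q[:,0]>.53];print('leg end',q[q[:,0].argmax()],len(q))
# bystanders compare
a=np.load('/tmp/side0.png.npz')['im'].astype(int);d=np.abs(a-c2['image']).sum(-1)
print([ (n,int(d[v-8:v+8,u-8:u+8].mean())) for n,u,v in (('tape',389,273),('dish',228,253),('bottle',183,365),('box',280,170))])
E
```

```text
{'time_s': 30.85, 'position': [0.5138, 0.02, 0.2082], 'force': [0.2465, -0.1728, 0.152]}
((498.8856506347656, 123.29803466796875), (7.961076736450195, 79.16157531738281), 8.60166072845459) 0.0857192636222987
leg end [0.6156943  0.14546995 0.06219274] 1120
[('tape', 104), ('dish', 24), ('bottle', 32), ('box', 22)]
```

View pics/c17.png

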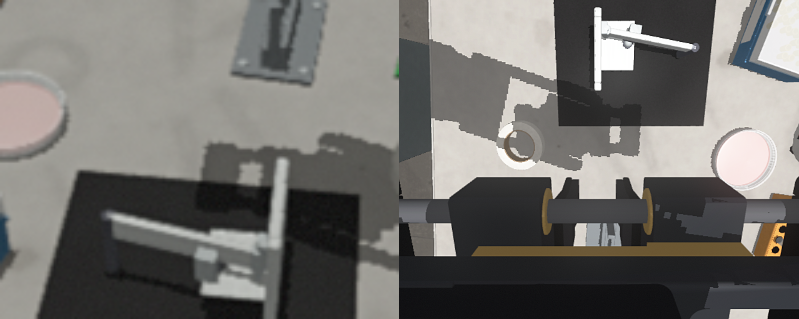

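View pics/s17.png

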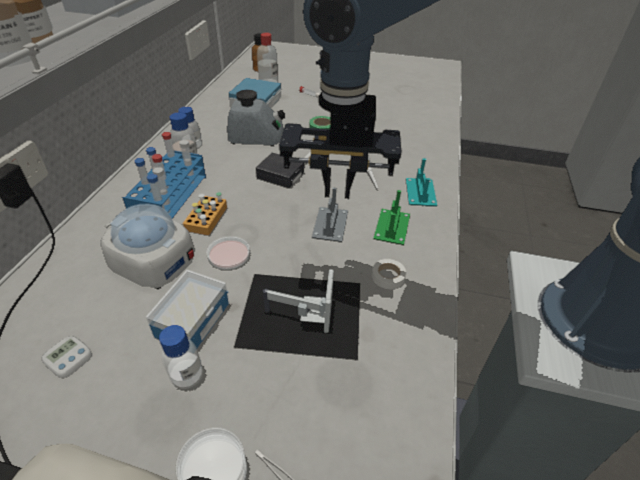

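The shield stands on the mat, seen at (330,300) with its foot at (266,292). The tape is unmoved at (389,273); its brightness difference is the arm's shadow. Handing in.

```bash
python3 -c "
from rig import order
print(order.hand_in())"
```

```text
the job is handed in; nothing more can be done
None
```

I swung the leg out over its click to the stop while the shield was parked. I then lifted the shield by its top edge, stood it on the mat and handed in at about 31 s of the 72 s allowed. The hand-in gave no verdict.

- **Pushing the leg:** The highest push I read was about 9 N, with one reading at the end of each step. The force built up and dropped three times (at tool angles of about 69°, 70.5° and 75°), so I can't say exactly which drop was the click. Afterwards the leg rested against its block at about 80°, and the stop was confirmed at about 5 N. It stayed out by itself with the fingers away.
- **On the mat:** The last pictures show the leg out. The shield's middle is at about (0.499, 0.123) and the leg's end at about (0.616, 0.145), well inside the mat. The shield's measured top, 0.086 m, is close to the 0.087 m expected for standing on the mat. The view from above shows no visible lean. I did not measure the tilt angle or the height of the foot directly.
- **Other things:** The tape, dish, bottle and box appear where they were in the side view. The tape's brightness check differed (104, against 22–32 for the others), but it sits at the same pixel and the arm's shadow lies over it. The gripper was clear of everything, with no force on the wrist.

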